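# Book returned ink tins back into stock with the code scanner

## Task

Book the returned ink back into stock: take every ink tin with a square code on its lid (three to five of yellow, red, green, blue and black) out of the wooden returns crate and stand them all upright well inside the grey stock tray, leaving the other things in the crate. Then take the hand scanner from its charging cradle and, in printing order from light to dark (yellow, red, green, blue, black, whichever came back), read each tin's code where it stands, holding the scanner still for two seconds with its beam on the middle of the code from about 10 cm away. Lay the scanner back home in its cradle as it was, and leave everything else on the bench where it is.

Things in the scene. Friction and masses are not known exactly. Their poses are not given: they have to be found in the camera images.
- crate: shallow wooden returns crate, fixed, 250 x 360 mm outside (x, y), walls 10 mm thick and 38 mm high, floor 10 mm thick; origin at the centre of its underside, axes along its sides. The tins and other things stand in it in two rows of up to four, rows 110 mm apart in its x, 82 mm apart in its y, each within a centimetre of its place, in any order
- tray: grey plastic stock tray with black rubber floor, fixed, 240 x 240 mm outside, walls 4 mm thick and 22 mm high, floor 4 mm thick; empty at the start; origin at the centre of its underside, axes along its sides
- yellow_tin: ink tin with yellow body and yellow lid, 58 mm in diameter, 52 mm tall, about 0.15 kg, with a white square label (32 mm, black 2D code) in the middle of its lid; origin at the centre of its underside, z up through the lid. Starts upright in the crate, or is absent (None, also None while held)
- red_tin: ink tin with red body and red lid, 58 mm in diameter, 52 mm tall, about 0.15 kg, with a white square label (32 mm, black 2D code) in the middle of its lid; origin at the centre of its underside, z up through the lid. Starts upright in the crate, or is absent (None, also None while held)
- green_tin: ink tin with green body and green lid, 58 mm in diameter, 52 mm tall, about 0.15 kg, with a white square label (32 mm, black 2D code) in the middle of its lid; origin at the centre of its underside, z up through the lid. Starts upright in the crate, or is absent (None, also None while held)
- blue_tin: ink tin with blue body and blue lid, 58 mm in diameter, 52 mm tall, about 0.15 kg, with a white square label (32 mm, black 2D code) in the middle of its lid; origin at the centre of its underside, z up through the lid. Starts upright in the crate, or is absent (None, also None while held)
- black_tin: ink tin with black body and black lid, 58 mm in diameter, 52 mm tall, about 0.15 kg, with a white square label (32 mm, black 2D code) in the middle of its lid; origin at the centre of its underside, z up through the lid. Starts upright in the crate, or is absent (None, also None while held)
- yellow_code (a point): centre of the code on the yellow tin's lid, 52 mm above the tin's origin; z points out of the lid
- red_code (a point): centre of the code on the red tin's lid, 52 mm above the tin's origin; z points out of the lid
- green_code (a point): centre of the code on the green tin's lid, 52 mm above the tin's origin; z points out of the lid
- blue_code (a point): centre of the code on the blue tin's lid, 52 mm above the tin's origin; z points out of the lid
- black_code (a point): centre of the code on the black tin's lid, 52 mm above the tin's origin; z points out of the lid
- scanner: cordless code scanner, a bar 115 x 42 x 28 mm (its x, y, z), 0.18 kg, grey with black nose; origin at its middle; x = beam, out of the nose; z out of the back with the orange button; flat sides at +y and -y. It reads by itself a code that for 1.5 s unbroken (give it 2 s) is 60 to 160 mm before the window, within 12 mm of the beam line, beam within 60 degrees of square to the code
- scanner_window (a point): window in the scanner's nose, 57.5 mm ahead of its origin along x; axes as the scanner's
- cradle: black desk charging cradle, fixed, the scanner lying home in it at the start; base 135 x 85 x 10 mm; a seat 34 mm wide slopes 45 degrees down towards +x; a lip at the low end stops the nose, and two cheeks 51 mm apart flank its last 30 mm, up to 2 mm below the scanner's mid line. Origin at the centre of the underside, z up
- cradle_seat (a point): where the scanner's origin is when it lies home in the cradle, 75 mm above the cradle's origin; axes as the scanner's then: x 45 degrees down, y level. Fingers can come straight down beside the scanner's middle to 25 mm below its origin (15 mm fore and aft) without touching the cradle
- plain_tin: bare steel tin without a code, 58 mm in diameter, 52 mm tall, in the crate, stays there; origin at the centre of its underside
- tape_roll: roll of brown tape lying flat in the crate, 60 mm outside diameter, 25 mm high, stays there; origin at the centre of its underside
- dabber: wooden ink dabber with a knob on top, 54 mm in diameter, 66 mm tall, in the crate, stays there; origin at the centre of its underside
- roller: large black inking roller with dark wooden handle lying on the bench, stays where it is; origin under its roller, 48 mm high
- lino: grey lino block 140 x 100 x 6 mm lying on the bench, stays where it is; origin at the centre of its underside
- gouge: lino cutter with pale wooden handle, about 140 mm long, 27 mm high, lying on the bench, stays where it is
- brush_pot: blue pot with brushes, 76 mm in diameter, 215 mm tall in all, standing on the bench, stays where it is; origin at the centre of its underside
- ink_tube: aluminium ink tube with blue band, 105 x 32 x 22 mm, lying on the bench, stays where it is; origin at the centre of its underside
There are look-alikes about, which are no part of the job. What is shaped like the scanner but pink is not meant.

How it is judged:
On the way, in this order (a step that is already met when the one before it is completed fails the run):
1. every ink tin that came back stands upright in the stock tray, let go and at rest (x of yellow_tin in the frame of tray between -0.095 and 0.095 m and y of yellow_tin in the frame of tray between -0.095 and 0.095 m and z of each of yellow_tin, red_tin, green_tin, blue_tin, black_tin in the frame of tray below 0.012 m and angle between each of yellow_tin, red_tin, green_tin, blue_tin, black_tin's own z axis and vertical below 0.15 rad and linear speed of each of yellow_tin, red_tin, green_tin, blue_tin, black_tin below 0.02 m/s and contact force between each of yellow_tin, red_tin, green_tin, blue_tin, black_tin and the fingers below 0.1 N and x of red_tin in the frame of tray between -0.095 and 0.095 m and y of red_tin in the frame of tray between -0.095 and 0.095 m and x of green_tin in the frame of tray between -0.095 and 0.095 m and y of green_tin in the frame of tray between -0.095 and 0.095 m and x of blue_tin in the frame of tray between -0.095 and 0.095 m and y of blue_tin in the frame of tray between -0.095 and 0.095 m and x of black_tin in the frame of tray between -0.095 and 0.095 m and y of black_tin in the frame of tray between -0.095 and 0.095 m), for 0.3 s.
2. the code on the yellow tin, standing in the tray, is read: the scanner's beam kept within 12 mm of the code's centre, from 60 to 160 mm, within 60 degrees of straight on, for 1.5 s without a break (x of yellow_tin in the frame of tray between -0.095 and 0.095 m and y of yellow_tin in the frame of tray between -0.095 and 0.095 m and z of yellow_tin in the frame of tray below 0.012 m and angle between yellow_tin's own z axis and vertical below 0.15 rad and linear speed of yellow_tin below 0.02 m/s and x of yellow_code in the frame of scanner_window between 0.06 and 0.16 m and y of yellow_code in the frame of scanner_window between -0.012 and 0.012 m and z of yellow_code in the frame of scanner_window between -0.012 and 0.012 m and angle between the x axis of scanner_window and the z axis of yellow_code, either way round below 1.05 rad), for 1.5 s.
3. the code on the red tin, standing in the tray, is read: the scanner's beam kept within 12 mm of the code's centre, from 60 to 160 mm, within 60 degrees of straight on, for 1.5 s without a break (x of red_tin in the frame of tray between -0.095 and 0.095 m and y of red_tin in the frame of tray between -0.095 and 0.095 m and z of red_tin in the frame of tray below 0.012 m and angle between red_tin's own z axis and vertical below 0.15 rad and linear speed of red_tin below 0.02 m/s and x of red_code in the frame of scanner_window between 0.06 and 0.16 m and y of red_code in the frame of scanner_window between -0.012 and 0.012 m and z of red_code in the frame of scanner_window between -0.012 and 0.012 m and angle between the x axis of scanner_window and the z axis of red_code, either way round below 1.05 rad), for 1.5 s.
4. the code on the green tin, standing in the tray, is read: the scanner's beam kept within 12 mm of the code's centre, from 60 to 160 mm, within 60 degrees of straight on, for 1.5 s without a break (x of green_tin in the frame of tray between -0.095 and 0.095 m and y of green_tin in the frame of tray between -0.095 and 0.095 m and z of green_tin in the frame of tray below 0.012 m and angle between green_tin's own z axis and vertical below 0.15 rad and linear speed of green_tin below 0.02 m/s and x of green_code in the frame of scanner_window between 0.06 and 0.16 m and y of green_code in the frame of scanner_window between -0.012 and 0.012 m and z of green_code in the frame of scanner_window between -0.012 and 0.012 m and angle between the x axis of scanner_window and the z axis of green_code, either way round below 1.05 rad), for 1.5 s.
5. the code on the blue tin, standing in the tray, is read: the scanner's beam kept within 12 mm of the code's centre, from 60 to 160 mm, within 60 degrees of straight on, for 1.5 s without a break (x of blue_tin in the frame of tray between -0.095 and 0.095 m and y of blue_tin in the frame of tray between -0.095 and 0.095 m and z of blue_tin in the frame of tray below 0.012 m and angle between blue_tin's own z axis and vertical below 0.15 rad and linear speed of blue_tin below 0.02 m/s and x of blue_code in the frame of scanner_window between 0.06 and 0.16 m and y of blue_code in the frame of scanner_window between -0.012 and 0.012 m and z of blue_code in the frame of scanner_window between -0.012 and 0.012 m and angle between the x axis of scanner_window and the z axis of blue_code, either way round below 1.05 rad), for 1.5 s.
6. the code on the black tin, standing in the tray, is read: the scanner's beam kept within 12 mm of the code's centre, from 60 to 160 mm, within 60 degrees of straight on, for 1.5 s without a break (x of black_tin in the frame of tray between -0.095 and 0.095 m and y of black_tin in the frame of tray between -0.095 and 0.095 m and z of black_tin in the frame of tray below 0.012 m and angle between black_tin's own z axis and vertical below 0.15 rad and linear speed of black_tin below 0.02 m/s and x of black_code in the frame of scanner_window between 0.06 and 0.16 m and y of black_code in the frame of scanner_window between -0.012 and 0.012 m and z of black_code in the frame of scanner_window between -0.012 and 0.012 m and angle between the x axis of scanner_window and the z axis of black_code, either way round below 1.05 rad), for 1.5 s.
At the end, for the whole second after the job is handed in: every ink tin present stands upright (8 degrees) on the tray floor, axis within 95 mm of the tray's centre lines; the scanner rests home in its cradle (middle within 12 mm of the seat point, axes within 8 degrees); plain tin, tape roll and dabber are still in the crate (x of yellow_tin in the frame of tray between -0.095 and 0.095 m and y of yellow_tin in the frame of tray between -0.095 and 0.095 m and z of each of yellow_tin, red_tin, green_tin, blue_tin, black_tin in the frame of tray below 0.012 m and angle between each of yellow_tin, red_tin, green_tin, blue_tin, black_tin's own z axis and vertical below 0.15 rad and linear speed of each of yellow_tin, red_tin, green_tin, blue_tin, black_tin, scanner below 0.02 m/s and x of red_tin in the frame of tray between -0.095 and 0.095 m and y of red_tin in the frame of tray between -0.095 and 0.095 m and x of green_tin in the frame of tray between -0.095 and 0.095 m and y of green_tin in the frame of tray between -0.095 and 0.095 m and x of blue_tin in the frame of tray between -0.095 and 0.095 m and y of blue_tin in the frame of tray between -0.095 and 0.095 m and x of black_tin in the frame of tray between -0.095 and 0.095 m and y of black_tin in the frame of tray between -0.095 and 0.095 m and distance between scanner and cradle_seat below 0.012 m and angle between the x axis of scanner and the x axis of cradle_seat, either way round below 0.15 rad and angle between the y axis of scanner and the y axis of cradle_seat, either way round below 0.15 rad and x of plain_tin in the frame of crate between -0.12 and 0.12 m and y of plain_tin in the frame of crate between -0.175 and 0.175 m and z of each of plain_tin, tape_roll, dabber in the frame of crate below 0.04 m and x of tape_roll in the frame of crate between -0.12 and 0.12 m and y of tape_roll in the frame of crate between -0.175 and 0.175 m and x of dabber in the frame of crate between -0.12 and 0.12 m and y of dabber in the frame of crate between -0.175 and 0.175 m); the robot touches nothing.
It fails at once if something lying on the bench (roller, lino, gouge, brush pot, ink tube) is moved more than 30 mm (distance of any of roller, lino, gouge, brush_pot, ink_tube from where it was at the start of the episode above 0.03 m).
Of yellow_tin, red_tin, green_tin, blue_tin, black_tin only 3 to 5 are there at a start; the rules pass over those that are not, and their reading is None.
At some moment in a run one of yellow_tin, red_tin, green_tin, blue_tin, black_tin may be knocked a few centimetres aside while the robot is not near it.
It also fails if it takes over 210 s, if anything falls off the work surface, if the arm or the gripper's body presses on something with over 40 N, if the wrist force passes 120 N, or if a joint passes its speed limit or range.

## Robot

A 6-joint arm with a two-finger parallel gripper is mounted at the origin on the work surface. World frame = base frame: x ahead of the robot, y to its left, z up, the work surface at z = 0. Lengths are in m, angles in rad, forces in N, time in s.
With the tool pointing down it reaches from about 0.275 to 1 m from the base axis. Payload 8.4 kg.
Tool frame: the origin (TCP) lies at the very end of the fingers, on their centre line; the grasp point (between the pads) lies 19 mm behind it; z points along the fingers, y is the direction in which the jaws open and shut (so a half turn about z gives the same grasp; the last joint's range is limited). The gripper opens to 85 mm and grips with 20 to 120 N. Pads are 22 mm wide; open, the fingers measure 114 mm over their backs; the gripper's body (76 mm by 85 mm) begins 54 mm behind the grasp point. The pads swing forward as they close: fully open they stand 13 mm farther back than shut.
Start: joints at [1.152, 0.353, 1.633, -0, 1.155, -0.002], TCP at [0.253, 0.571, 0.231] pointing down, gripper open.
Joint ranges: [-2.63, 2.63], [-0.92, 2.1], [0.06, 2.66], [-1.3, 4.44], [0, 2.69], [-3.02, 3.02]. Speed limits (rad/s): [2.22, 2.22, 2.79, 3.14, 3.14, 3.14].

## Interface

Orientations are given as a rotation vector (axis times angle).
In Python, from workcell import bot, eyes gives the robot as it stands. The module is installed in compiled form; this text tells all that it offers.
- The arm moves only by the shell command python3 -m creep 'ROWS' [OPENING] [FORCE]. ROWS is text: rows parted by semicolons, each of 6 numbers parted by spaces: the shift along the tool's x, y, z in units of 30 mm (1.0 is 30 mm), then the turn, a rotation vector about the tool's x, y, z in degrees. A call has 1 to 12 rows; each row shifts and turns the commanded pose from where the row before left it, along the tool's axes as they then stand; what a row does not reach is not made up. A row lasts 1/10 s, in which the tool goes at most 50 mm and 8.59 degrees, less where a joint would pass 70% of its speed; a pose out of reach is approached as far as the arm can. A call is refused whole if a number of a shift passes 1 or a number of a turn 8.59, either way. A call with a gripper value outside its range is refused whole. OPENING is the finger opening in mm, from 0 to 85.4, set as the call begins (- or left out, the last holds). The fingers move at their own pace and stop on an object; FORCE is the grip in N (left out, the last holds). Time passes only in rows, so rows that do not move let the fingers close. It gives the time, the measured TCP pose, the force and the opening at its end, in the units of the state.
- bot.get_state(): the state, without advancing time (a new reading comes with each control period).
- eyes.capture(name): name is "scene" or "top" or "wrist"; returns a dict with "frame" (480x640x3 uint8, red, green, blue), "fx", "fy", "cx", "cy" (pixels), "position" and "orientation" of the camera in the world. Camera axes: x right, y up, looking along -z (the intrinsics and any distortion apply to the point x, -y, -z); pixel columns grow to the right and rows downward; lengths in m; the calibration is good to about 2 mm. A picture is of the moment at which its call begins. There is no depth.
- bot.hand_in(): hands the job in, once; it reports no verdict.
The state is a dict: "time_s": time; "joints": joint angles; "joint_velocities": joint speeds; "tau": joint torques, N m; "eef_pos": TCP position; "tcp_rot": TCP orientation; "wrist_force": force on the tool from outside, world axes, zero at the start; "torque": the same for the moment, N m; "gripper_width": opening from 0.0 (shut) to 1.0 (fully open).
Only numpy, scipy, OpenCV 4.12 (cv2) and the standard library are available. Lean on these libraries where they do the work, as an engineer would, in place of code of your own. Each camera call takes 0.05 s, during which the arm holds its last target.

## Working session

There is one attempt and no reset: what is moved stays moved. The work goes in short steps, Python scripts to look and compute and a shell command to move; the robot and the scene stay as the last step left them, time stands still between calls to the robot, and variables do not carry over. Pictures are saved under pics/ and viewed, and the job is handed in when it is done.

```bash
mkdir -p pics; cat > h.py <<'E'
import numpy as np, cv2, json
from scipy.spatial.transform import Rotation as R
from workcell import bot, eyes
def cap(n,fn=None):
    c=eyes.capture(n)
    if fn: cv2.imwrite('pics/'+fn,c['frame'][:,:,::-1])
    return c
E
python3 - <<'E'
from h import *
for n in ['scene','top','wrist']:
    c=cap(n,n+'0.png'); print(n,{k:v for k,v in c.items() if k!='frame'})
print(bot.get_state())
E
```

```text
scene {'fx': 491.82500995753117, 'fy': 491.82500995753117, 'cx': 320.80452377126716, 'cy': 248.41301212375686, 'position': array([1.15385753, 0.12403134, 1.1479783 ]), 'orientation': array([0.40602592, 0.52182372, 1.72779014])}
top {'fx': 480.9083834748059, 'fy': 480.9083834748059, 'cx': 322.4634006004846, 'cy': 232.74230885111467, 'position': array([ 0.26227456, -0.04036057,  1.11481907]), 'orientation': array([ 0.16211666, -0.1677927 , -1.62420912])}
wrist {'fx': 428.192099195735, 'fy': 428.192099195735, 'cx': 320.24130877626277, 'cy': 240.4577763433274, 'position': array([0.18718713, 0.59893785, 0.37313127]), 'orientation': array([-0.25299541, -0.16433577,  1.14573351])}
{'time_s': 0.15, 'joints': array([ 1.15159290e+00,  3.53485836e-01,  1.63392470e+00, -3.16734420e-05,
        1.15520438e+00, -2.42986814e-03]), 'joint_velocities': array([-3.08725678e-04, -1.95916070e-05, -1.14357664e-03, -5.38645124e-04,
        8.67847103e-04,  1.71038123e-03]), 'tau': array([-1.07196834e-04, -6.05626774e+01, -3.42340958e+01,  4.93687310e-05,
        6.15513622e-03,  2.42493820e-05]), 'eef_pos': array([0.25289442, 0.57117541, 0.23075268]), 'tcp_rot': array([-6.49880352e-01, -3.07344943e+00,  1.57963680e-03]), 'wrist_force': array([-0.31690318, -0.99886192,  0.12031578]), 'torque': array([ 0.04644727, -0.0334283 , -0.00404011]), 'gripper_width': 1.000439044651926}
```

View pics/scene0.png

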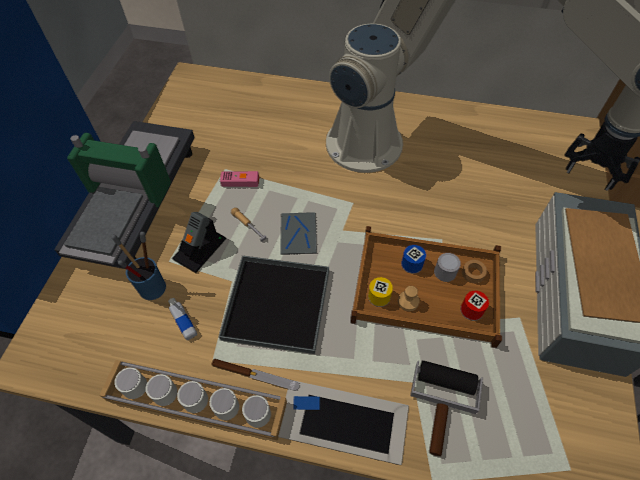

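View pics/top0.png

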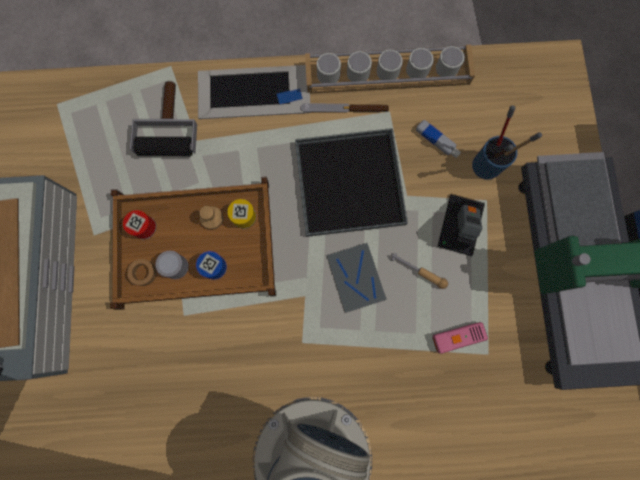

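View pics/wrist0.png

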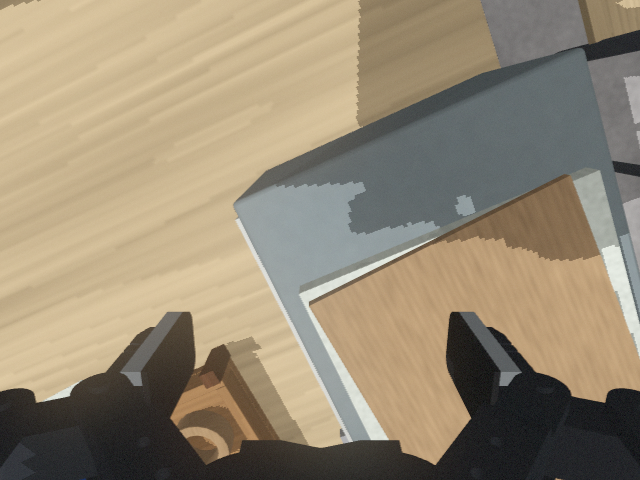

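```bash
cat >> h.py <<'E'
def ray(c,uv):
    uv=np.atleast_2d(uv).astype(float)
    d=np.c_[(uv[:,0]-c['cx'])/c['fx'],-(uv[:,1]-c['cy'])/c['fy'],-np.ones(len(uv))]
    return np.array(c['position']),R.from_rotvec(c['orientation']).apply(d)
def plane(c,uv,z):
    p,d=ray(c,uv); return p+d*((z-p[2])/d[:,2])[:,None]
def proj(c,P):
    q=R.from_rotvec(c['orientation']).inv().apply(np.atleast_2d(P)-c['position'])
    return np.c_[c['cx']+c['fx']*q[:,0]/-q[:,2], c['cy']-c['fy']*q[:,1]/-q[:,2]]
def tri(c1,uv1,c2,uv2):
    p1,d1=ray(c1,uv1);p2,d2=ray(c2,uv2);d1,d2=d1[0],d2[0]
    s=np.linalg.lstsq(np.c_[d1,-d2],p2-p1,rcond=None)[0]
    a,b=p1+s[0]*d1,p2+s[1]*d2
    return (a+b)/2,np.linalg.norm(a-b)
HUE={'yellow':(22,36),'red':(172,6),'blue':(105,128),'green':(45,85)}
def blobs(c,col,smin=120,amin=80):
    hsv=cv2.cvtColor(c['frame'],cv2.COLOR_RGB2HSV)
    lo,hi=HUE[col];h=hsv[...,0]
    m=((h>=lo)&(h<=hi)) if lo<hi else ((h>=lo)|(h<=hi))
    m=(m&(hsv[...,1]>smin)&(hsv[...,2]>50)).astype(np.uint8)
    m=cv2.morphologyEx(m,cv2.MORPH_CLOSE,np.ones((3,3)))
    cs,_=cv2.findContours(m,cv2.RETR_EXTERNAL,cv2.CHAIN_APPROX_NONE)
    return sorted([(cv2.contourArea(k),k) for k in cs if cv2.contourArea(k)>amin],key=lambda t:-t[0])
def label(c,uv,r=16):
    # centre of the white-ish square label near uv (label incl. code: low saturation pixels)
    hsv=cv2.cvtColor(c['frame'],cv2.COLOR_RGB2HSV)
    m=(((hsv[...,1]<90)&(hsv[...,2]>90))).astype(np.uint8)
    w=np.zeros_like(m); cv2.circle(w,(int(uv[0]),int(uv[1])),r,1,-1); m&=w
    m=cv2.morphologyEx(m,cv2.MORPH_CLOSE,np.ones((5,5)))
    cs,_=cv2.findContours(m,cv2.RETR_EXTERNAL,cv2.CHAIN_APPROX_NONE)
    k=max(cs,key=cv2.contourArea); rr=cv2.minAreaRect(k)
    return np.array(rr[0]),rr[1],rr[2]
E
python3 - <<'E'
from h import *
for n in ['top','scene']:
    c=cap(n)
    for col in ['yellow','red','blue','green']:
        for a,k in blobs(c,col)[:4]:
            (u,v),r=cv2.minEnclosingCircle(k)
            try:
                l,s,an=label(c,(u,v)); print(n,col,a,(int(u),int(v)),int(r),l.round(1),np.round(s,1),plane(c,l,.062).round(4))
            except Exception as e: print(n,col,a,(u,v),r)
    im=c['frame'][:,:,::-1]
    x,y,w,h=(100,170,180,140) if n=='top' else (340,220,180,130)
    cv2.imwrite(f'pics/crate_{n}.png',cv2.resize(im[y:y+h,x:x+w],None,fx=4,fy=4,interpolation=cv2.INTER_CUBIC))
    x,y,w,h=(420,100,130,170) if n=='top' else (150,190,100,140)
    cv2.imwrite(f'pics/crd_{n}.png',cv2.resize(im[y:y+h,x:x+w],None,fx=4,fy=4,interpolation=cv2.INTER_CUBIC)[:600])
E
```

```text
top yellow 587.5 (241, 213) 14 [239.9 211. ] [13.9 13.1] [[0.546  0.1325 0.062 ]]
top red 664.5 (138, 224) 16 [135.2 221.9] [13.5 14.7] [[0.5349 0.3685 0.062 ]]
top blue 563.5 (210, 265) 14 [209.6 262.1] [15.  19.4] [[0.4335 0.2021 0.062 ]]
top blue 212.5 (288, 95) 12 [292.4 103.2] [12.9 30.4] [[0.8026 0.0016 0.062 ]]
top blue 178.0 (431, 133) 9 [432.5 131.2] [31.1 11.4] [[ 0.7117 -0.3225  0.062 ]]
top green 1364.5 (608.0, 263.5) 37.1652717590332
scene yellow 525.5 (379, 291) 14 [380.6 286.5] [12.3 10.8] [[0.5432 0.133  0.062 ]]
scene red 576.5 (474, 305) 14 [476.7 300.1] [14. 11.] [[0.5316 0.3693 0.062 ]]
scene red 386.5 (239, 178) 19 [238.5 190.5] [ 7. 25.] [[ 0.3184 -0.3112  0.062 ]]
scene blue 1709.0 (63.5, 195.5) 44.83869934082031
scene blue 1050.0 (21.66929817199707, 155.1702423095703) 25.357818603515625
scene blue 685.0 (35.0, 285.0) 37.536746978759766
scene blue 637.5 (48.0, 76.0) 25.710020065307617
scene green 1075.0 (106.5, 158.5) 39.528568267822266
```

View pics/crate_top.png

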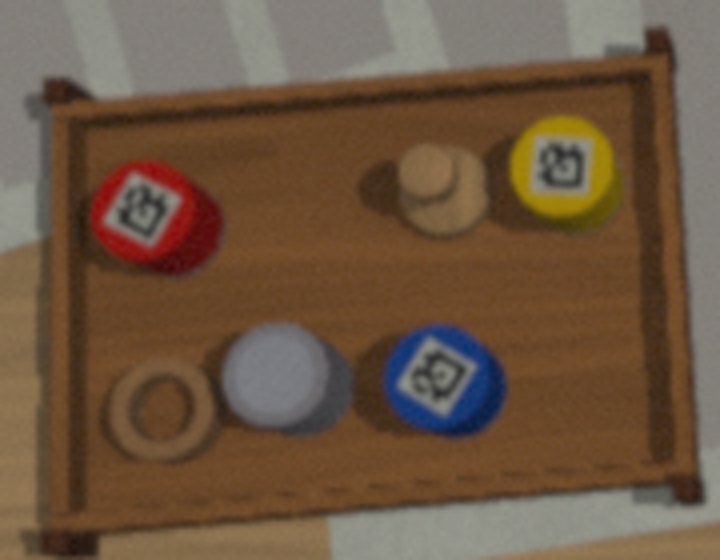

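View pics/crd_top.png

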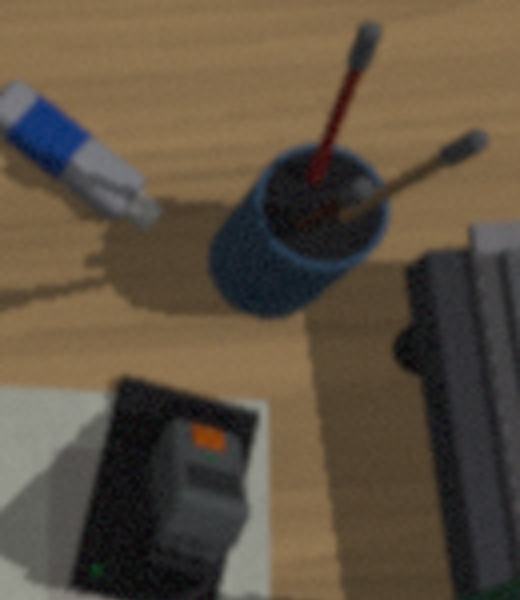

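View pics/crd_scene.png

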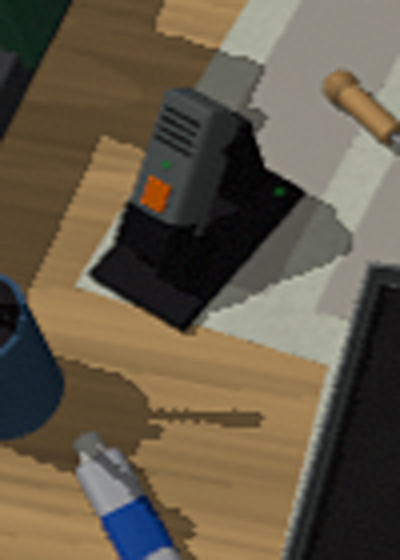

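```bash
python3 - <<'E'
from h import *
t=cap('top');s=cap('scene')
im=t['frame'][:,:,::-1]
cv2.imwrite('pics/tray_top.png',cv2.resize(im[115:245,285:415],None,fx=4.5,fy=4.5,interpolation=cv2.INTER_CUBIC))
im=s['frame'][:,:,::-1]
cv2.imwrite('pics/tray_scene.png',cv2.resize(im[245:365,210:340],None,fx=4.5,fy=4.5,interpolation=cv2.INTER_CUBIC))
def crop2(p,x,y,f=4): return np.array(p)/f+[x,y]
pt=[crop2(p,100,170) for p in [(50,105),(668,60),(695,490),(45,530)]]
P=plane(t,pt,.038);print(P.round(3)[:,:2]); print('side',np.linalg.norm(np.diff(P[[0,1,2,3,0]],axis=0),axis=1).round(3),'c',P.mean(0).round(3))
d=P[0]-P[1];d2=P[3]-P[2];print('y axis yaw',np.degrees(np.arctan2(d[1],d[0])),np.degrees(np.arctan2(d2[1],d2[0])))
l,_,_=label(s,(414,256));print('blue scene',l,plane(s,l,.062).round(4)); print('blue top',plane(t,[209.2,264.2],.062).round(4))
# orange button
for c,n in((t,'top'),(s,'scene')):
    hsv=cv2.cvtColor(c['frame'],cv2.COLOR_RGB2HSV);m=((hsv[...,0]<16)&(hsv[...,1]>200)&(hsv[...,2]>120)).astype(np.uint8)
    N,_,st,ce=cv2.connectedComponentsWithStats(m)
    print(n,[(st[i,4],ce[i].round(1)) for i in range(1,N) if st[i,4]>8])
E
```

```text
[[0.606 0.432]
 [0.611 0.072]
 [0.36  0.065]
 [0.36  0.427]]
side [0.36  0.251 0.362 0.246] c [0.484 0.249 0.038]
y axis yaw 90.89024955542959 90.08208488775091
blue scene [414.41378784 253.46551514] [[0.4274 0.2046 0.062 ]]
blue top [[0.4288 0.2031 0.062 ]]
top [(np.int32(18), array([471.7, 209.2])), (np.int32(195), array([135.9, 222.1])), (np.int32(43), array([456. , 338.8]))]
scene [(np.int32(23), array([242.6, 175.6])), (np.int32(37), array([188.5, 237.9])), (np.int32(216), array([476.2, 300.7]))]
```

View pics/tray_top.png

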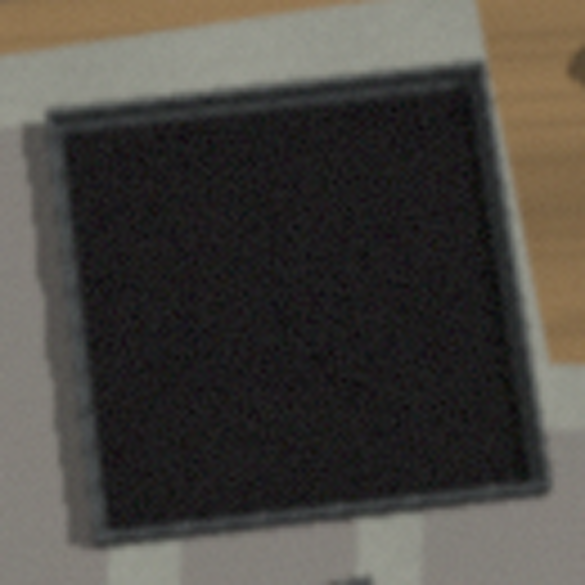

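View pics/tray_scene.png

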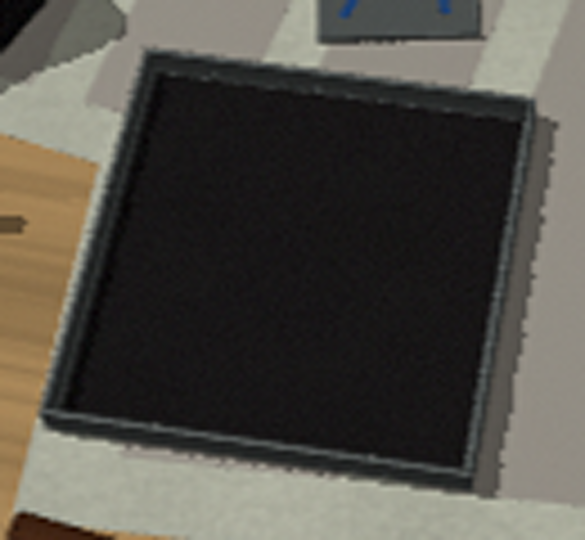

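```bash
python3 - <<'E'
from h import *
t=cap('top');s=cap('scene')
def an(P,n):
    print(n,P[:,:2].round(4).tolist(),'sides',np.linalg.norm(np.diff(P[[0,1,2,3,0]],axis=0),axis=1).round(3),'c',P.mean(0).round(4),
     [round(float(np.degrees(np.arctan2(*(P[b]-P[a])[[1,0]]))),1) for a,b in((0,1),(1,2),(2,3),(3,0))])
an(plane(t,np.array([(50,112),(482,68),(548,488),(92,545)])/4.5+[285,115],.022),'tray top')
an(plane(s,np.array([(145,52),(533,103),(470,470),(45,413)])/4.5+[210,245],.022),'tray scene')
print('button',tri(t,[471.7,209.2],s,[188.5,237.9]))
A=plane(t,np.array([(122,378),(258,415),(72,588)])/4+[420,100],.010);print('cr top FL FR BL',A.round(4))
B=plane(s,np.array([(187,322),(90,268),(302,190)])/4+[150,190],.010);print('cr sc FL FR BL',B.round(4))
for X in(A,B): print('centre',((X[1]+X[2])/2).round(4),np.linalg.norm(X[1]-X[0]),np.linalg.norm(X[2]-X[0]),np.degrees(np.arctan2(*(X[0]-X[2])[[1,0]])),np.degrees(np.arctan2(*(X[0]-X[1])[[1,0]])))
im=t['frame'][190:265,430:495,::-1]
cv2.imwrite('pics/crdb.png',cv2.resize(im,None,fx=8,fy=8,interpolation=cv2.INTER_CUBIC))
im=s['frame'][200:280,165:235,::-1]
cv2.imwrite('pics/crds.png',cv2.convertScaleAbs(cv2.resize(im,None,fx=7.4,fy=7.4,interpolation=cv2.INTER_CUBIC),alpha=1.8))
E
```

```text
tray top [[0.7264, -0.0012], [0.7375, -0.2355], [0.5034, -0.2488], [0.4875, -0.0114]] sides [0.235 0.235 0.238 0.239] c [ 0.6137 -0.1242  0.022 ] [-87.3, -176.8, 93.8, 2.4]
tray scene [[0.5075, -0.2469], [0.4938, -0.011], [0.7249, 0.0031], [0.7417, -0.2306]] sides [0.236 0.232 0.234 0.235] c [ 0.617  -0.1213  0.022 ] [93.3, 3.5, -85.9, -176.0]
button (array([ 0.51430835, -0.38458134,  0.07960061]), np.float64(0.00036852997232430357))
cr top FL FR BL [[ 0.5704 -0.3619  0.01  ]
 [ 0.5428 -0.4399  0.01  ]
 [ 0.4455 -0.3183  0.01  ]]
cr sc FL FR BL [[ 0.5687 -0.3576  0.01  ]
 [ 0.5418 -0.4378  0.01  ]
 [ 0.4497 -0.3159  0.01  ]]
centre [ 0.4941 -0.3791  0.01  ] 0.08271453578109232 0.13228100833863984 -19.26833179133315 70.50220647724674
centre [ 0.4958 -0.3769  0.01  ] 0.08461000449843147 0.12604278179313047 -19.295641245736086 71.51889162211947
```

View pics/crdb.png

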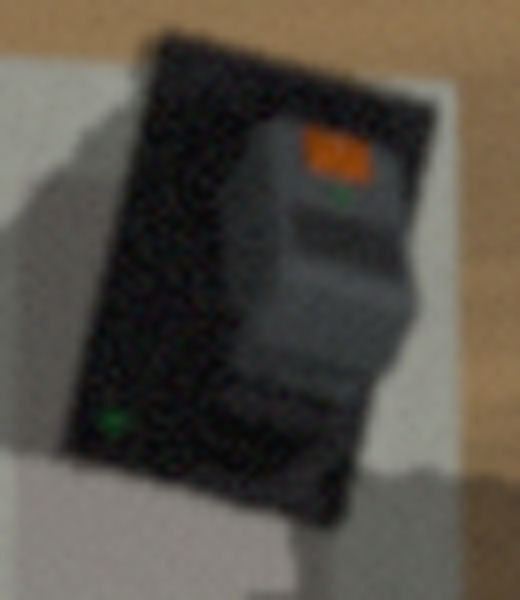

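View pics/crds.png

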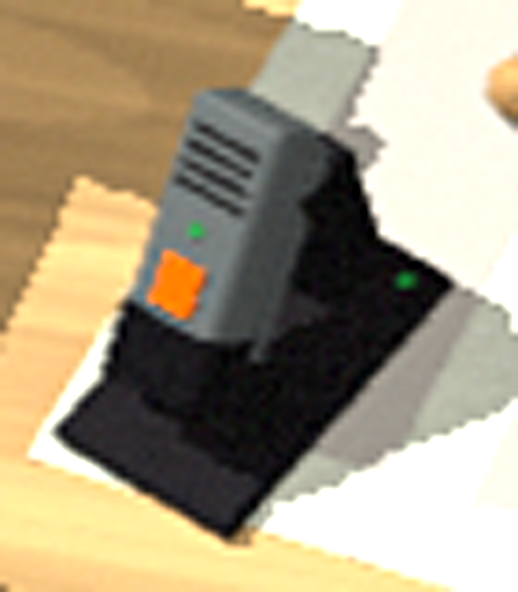

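```bash
cat >> h.py <<'E'
def plan(xyz,jaw=None,verbose=True):
    """yaw turn (deg about tool z) and, AFTER that turn, tool-frame shift (units of 30 mm); also levelling"""
    s=bot.get_state(); Rc=R.from_rotvec(s['tcp_rot']); M=Rc.as_matrix()
    y=M[:,1]; cur=np.degrees(np.arctan2(y[1],y[0])); turn=0.
    if jaw is not None:
        turn=-((jaw-cur+90)%180-90)   # tool z is down
    d=np.array(xyz)-s['eef_pos']
    Rn=Rc*R.from_rotvec([0,0,np.radians(turn)])
    u=Rn.inv().apply(d)/.03
    print('t',round(s['time_s'],2),'pos',s['eef_pos'].round(4),'jaw',round(cur,2),'tilt',np.degrees(np.arccos(-M[2,2])).round(2),'j6',s['joints'][5].round(2),'w',round(s['gripper_width'],3),'F',s['wrist_force'].round(1))
    print('turn',round(turn,2),'rows of 8.5:',round(turn/8.5,2),'shift units',u.round(3))
E
python3 - <<'E'
from h import *
plan([.533,.369,.15],-45)
E
```

```text
t 0.45 pos [0.253  0.5715 0.2312] jaw 66.12 tilt 0.01 j6 -0.0 w 1.002 F [ 0.1 -0.3 -0.5]
turn -68.88 rows of 8.5: -8.1 shift units [ -1.827 -11.371   2.707]
```

```bash
python3 -m creep '0 0 0 0 0 8.55;0 0 0 0 0 8.55;0 0 0 0 0 8.55;0 0 0 0 0 8.55;0 0 0 0 0 8.55;0 0 0 0 0 8.55;0 0 0 0 0 8.55;0 0 0 0 0 8.55;0 0 0 0 0 8.55;0 0 0 0 0 8.55;0 0 0 0 0 8.55;0 0 0 0 0 8.55' 76 && python3 -m creep '0 0 0 0 0 8.5;0.15 0.95 0 0 0 0;0.15 0.95 0 0 0 0;0.15 0.95 0 0 0 0;0.15 0.95 0 0 0 0;0.15 0.95 0 0 0 0;0.15 0.95 0 0 0 0;0.15 0.95 0 0 0 0;0.15 0.95 0 0 0 0;0.15 0.95 0.4 0 0 0;0.15 0.95 0.4 0 0 0;0.15 0.95 0.4 0 0 0'
python3 - <<'E'
from h import *
plan([.533,.369,.15],-45)
E
```

```text
time_s: 1.65
eef_pos: [0.253, 0.5715, 0.2313]
tcp_rot: [-2.809, -1.406, -0.0]
wrist_force: [-0.1, 0.4, 0.4]
gripper_width: 0.891
time_s: 2.85
eef_pos: [0.5107, 0.3842, 0.195]
tcp_rot: [-2.902, -1.203, -0.001]
wrist_force: [-0.3, 0.8, 0.2]
gripper_width: 0.893
t 2.85 pos [0.5107 0.3842 0.195 ] jaw -44.98 tilt 0.02 j6 1.43 w 0.893 F [-0.3  0.8  0.2]
turn 0.02 rows of 8.5: 0.0 shift units [0.167 0.882 1.501]
```

```bash
python3 -m creep '0.08 0.44 0.4 0 0 0;0.08 0.44 0.4 0 0 0;0 0 0 0 0 0;0 0 0 0 0 0' 76
python3 - <<'E'
from h import *
c=cap('wrist','w1.png'); t=cap('top'); s=cap('scene')
plan([.533,.369,.024],-45)
for P in([.533,.369,.062],[.428,.204,.062]): print(proj(c,P).round(0))
for n,cc in(('top',t),('scene',s)):
    for col in ['red']:
        a,k=blobs(cc,col)[0]; print(n,a,cv2.minEnclosingCircle(k))
E
```

```text
time_s: 3.25
eef_pos: [0.5313, 0.37, 0.171]
tcp_rot: [-2.902, -1.202, 0.001]
wrist_force: [0.3, -0.1, -0.4]
gripper_width: 0.891
t 3.4 pos [0.5314 0.3706 0.172 ] jaw -44.93 tilt 0.05 j6 1.39 w 0.89 F [0.6 0.6 0.4]
turn 0.07 rows of 8.5: 0.01 shift units [-4.000e-03  7.400e-02  4.933e+00]
[[323. 235.]]
[[380. 485.]]
top 672.0 ((138.7471923828125, 224.3988800048828), 16.647075653076172)
scene 575.5 ((474.5, 305.0), 14.840922355651855)
```

View pics/w1.png

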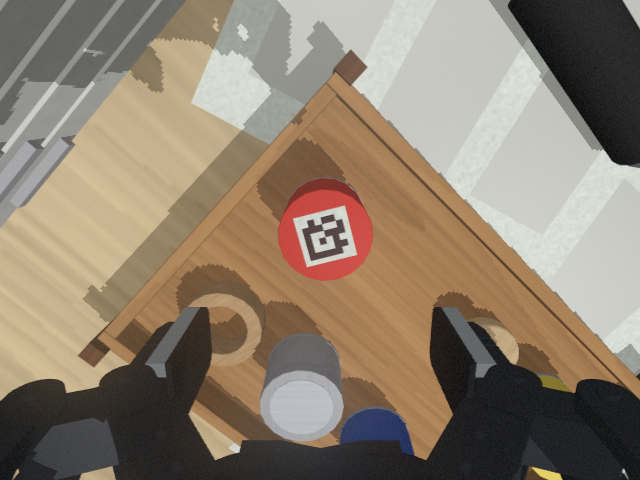

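```bash
python3 -m creep '0 0.07 0.8 0 0 0;0 0 0.8 0 0 0;0 0 0.8 0 0 0;0 0 0.8 0 0 0;0 0 0.6 0 0 0;0 0 0.5 0 0 0;0 0 0.4 0 0 0;0 0 0.2 0 0 0;0 0 0 0 0 0' 76 && python3 -m creep '0 0 0 0 0 0;0 0 0 0 0 0;0 0 0 0 0 0;0 0 0 0 0 0;0 0 0 0 0 0;0 0 0 0 0 0' 40 40
```

```text
time_s: 4.3
eef_pos: [0.533, 0.3682, 0.0238]
tcp_rot: [2.902, 1.203, -0.001]
wrist_force: [-0.8, -0.6, -1.0]
gripper_width: 0.885
time_s: 4.9
eef_pos: [0.534, 0.3685, 0.0253]
tcp_rot: [-2.902, -1.202, -0.003]
wrist_force: [0.0, -0.1, 6.2]
gripper_width: 0.668
```

```bash
python3 -m creep '0 0 0 0 0 0;0 0 -0.2 0 0 0;0 0 -0.5 0 0 0;0 0 -0.7 0 0 0;0 0 -0.8 0 0 0;0 0 -0.8 0 0 0;0 0 -0.7 0 0 0;0 0 -0.5 0 0 0;0 0 0 0 0 0'
python3 - <<'E'
from h import *
plan([.565,-.173,.15],-45)
E
```

```text
time_s: 5.8
eef_pos: [0.5345, 0.3689, 0.1532]
tcp_rot: [-2.902, -1.202, -0.006]
wrist_force: [1.2, 0.1, -2.3]
gripper_width: 0.669
t 5.8 pos [0.5345 0.3689 0.1532] jaw -44.98 tilt 0.24 j6 1.39 w 0.669 F [ 1.2  0.1 -2.3]
turn 0.02 rows of 8.5: 0.0 shift units [-12.054  13.492   0.067]
```

```bash
python3 -m creep '-0.3 0.4 0 0 0 0;-0.6 0.7 0 0 0 0;-0.8 0.9 0 0 0 0;-0.8 0.9 0 0 0 0;-0.8 0.9 0 0 0 0;-0.8 0.9 0 0 0 0;-0.8 0.9 0 0 0 0;-0.8 0.9 0 0 0 0;-0.8 0.9 0 0 0 0;-0.8 0.9 0 0 0 0;-0.8 0.9 0 0 0 0;-0.8 0.9 0 0 0 0' && python3 -m creep '-0.8 0.9 0 0 0 0;-0.8 0.9 0 0 0 0;-0.8 0.9 0 0 0 0;-0.5 0.6 0 0 0 0;-0.2 0.2 0 0 0 0;0 0 0 0 0 0;0 0 0 0 0 0'
python3 - <<'E'
from h import *
plan([.565,-.173,.02],-45)
E
```

```text
time_s: 7.0
eef_pos: [0.5574, -0.037, 0.1489]
tcp_rot: [-2.902, -1.202, 0.004]
wrist_force: [0.4, -1.0, -1.6]
gripper_width: 0.667
time_s: 7.7
eef_pos: [0.5666, -0.1742, 0.1495]
tcp_rot: [-2.901, -1.202, 0.002]
wrist_force: [0.1, 0.5, -0.8]
gripper_width: 0.672
t 7.7 pos [ 0.5666 -0.1742  0.1495] jaw -44.99 tilt 0.1 j6 0.48 w 0.672 F [ 0.1  0.5 -0.8]
turn 0.01 rows of 8.5: 0.0 shift units [-0.007 -0.06   4.318]
```

```bash
python3 -m creep '0 0 0.5 0 0 0;0 0 0.8 0 0 0;0 0 0.8 0 0 0;0 0 0.8 0 0 0;0 0 0.6 0 0 0;0 0 0.4 0 0 0;0 0 0.2 0 0 0;0 0 0.15 0 0 0;0 0 0.05 0 0 0;0 0 0 0 0 0' && python3 -m creep '0 0 0 0 0 0;0 0 0 0 0 0;0 0 0 0 0 0;0 0 0 0 0 0;0 0 -0.2 0 0 0;0 0 -0.6 0 0 0;0 0 -0.9 0 0 0;0 0 -0.9 0 0 0;0 0 -0.8 0 0 0;0 0 -0.6 0 0 0;0 0 -0.3 0 0 0;0 0 0 0 0 0' 80
python3 - <<'E'
from h import *
t=cap('top','t2.png');s=cap('scene','s2.png')
for n,cc in(('top',t),('scene',s)):
    for col,z in(('red',.056),('yellow',.062)):
        a,k=blobs(cc,col)[0]; q,r=cv2.minEnclosingCircle(k); l,_,_=label(cc,q); print(n,col,a,q,l.round(1),plane(cc,l,z).round(4))
    l,_,_=label(cc,(209.5,265) if n=='top' else (414,256));print(n,'blue',l,plane(cc,l,.062).round(4))
plan([.5445,.133,.15],-45)
E
```

```text
time_s: 8.7
eef_pos: [0.5678, -0.1749, 0.0217]
tcp_rot: [2.902, 1.203, 0.001]
wrist_force: [0.6, -0.4, -1.4]
gripper_width: 0.669
time_s: 9.9
eef_pos: [0.5682, -0.1751, 0.1517]
tcp_rot: [2.901, 1.202, 0.003]
wrist_force: [-0.4, -0.4, -0.5]
gripper_width: 0.932Traceback (most recent call last):
  File "<stdin>", line 5, in <module>
IndexError: list index out of range
```

View pics/s2.png

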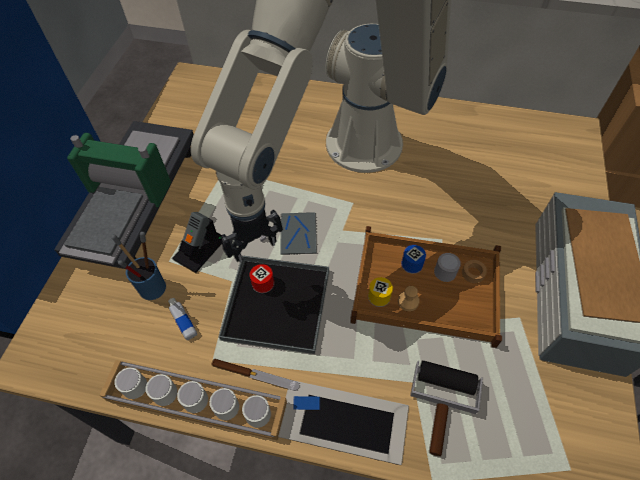

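```bash
cat > look.py <<'E'
from h import *
import sys
def look(zs):
    for n in('top','scene'):
        c=cap(n)
        for col,z in zs.items():
            for a,k in blobs(c,col):
                q,r=cv2.minEnclosingCircle(k)
                if 350<a<800 and r<18:
                    try: l,_,_=label(c,q); print(n,col,int(a),np.round(q,0),'label',l.round(1),plane(c,l,z).round(4))
                    except Exception: pass
E
python3 - <<'E'
from look import *
look({'red':.056,'yellow':.062,'blue':.062})
plan([.5445,.133,.15],-45)
E
```

```text
top yellow 591 [242. 213.] label [233.6 210.1] [[0.5489 0.1465 0.062 ]]
scene red 537 [261. 278.] label [260.8 273.3] [[ 0.5657 -0.1738  0.056 ]]
scene yellow 522 [380. 291.] label [380.6 286.5] [[0.5432 0.133  0.062 ]]
scene blue 480 [413. 258.] label [413.  252.2] [[0.4243 0.2006 0.062 ]]
t 10.1 pos [ 0.5667 -0.1747  0.1491] jaw -44.98 tilt 0.11 j6 0.48 w 0.934 F [-0.6 -0.3 -0.6]
turn 0.02 rows of 8.5: 0.0 shift units [ 6.728 -7.776 -0.022]
```

```bash
python3 -m creep '0.4 -0.4 0 0 0 0;0.7 -0.8 0 0 0 0;0.8 -0.95 0 0 0 0;0.8 -0.95 0 0 0 0;0.8 -0.95 0 0 0 0;0.8 -0.95 0 0 0 0;0.8 -0.95 0 0 0 0;0.7 -0.8 0 0 0 0;0.5 -0.6 0 0 0 0;0.4 -0.4 0 0 0 0;0 0 0 0 0 0;0 0 0 0 0 0' 76
python3 - <<'E'
from h import *
c=cap('wrist','w2.png')
plan([.5445,.133,.024],-45); print(proj(c,[.5445,.133,.062]))
E
```

```text
time_s: 11.3
eef_pos: [0.5447, 0.1317, 0.1499]
tcp_rot: [2.902, 1.204, -0.001]
wrist_force: [0.3, -0.0, 0.5]
gripper_width: 0.892
t 11.35 pos [0.5449 0.1312 0.15  ] jaw -44.98 tilt 0.04 j6 1.02 w 0.89 F [-0.3  0.7 -0.2]
turn 0.02 rows of 8.5: 0.0 shift units [ 0.037 -0.051  4.199]
[[317.22393123 244.28831814]]
```

View pics/w2.png

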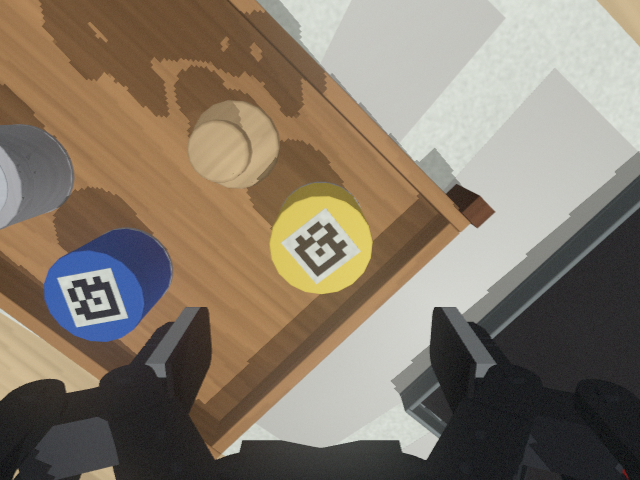

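```bash
python3 -m creep '0.03 0.02 0.5 0 0 0;0 0 0.8 0 0 0;0 0 0.8 0 0 0;0 0 0.7 0 0 0;0 0 0.6 0 0 0;0 0 0.4 0 0 0;0 0 0.3 0 0 0;0 0 0.1 0 0 0;0 0 0 0 0 0' 76 && python3 -m creep '0 0 0 0 0 0;0 0 0 0 0 0;0 0 0 0 0 0;0 0 0 0 0 0;0 0 0 0 0 0;0 0 -0.2 0 0 0;0 0 -0.5 0 0 0;0 0 -0.8 0 0 0;0 0 -0.9 0 0 0;0 0 -0.8 0 0 0;0 0 -0.6 0 0 0;0 0 -0.3 0 0 0' 40 40
python3 - <<'E'
from h import *
plan([.665,-.123,.15],-45)
E
```

```text
time_s: 12.25
eef_pos: [0.5462, 0.1317, 0.0241]
tcp_rot: [-2.902, -1.202, 0.0]
wrist_force: [0.3, -0.7, 0.6]
gripper_width: 0.889
time_s: 13.45
eef_pos: [0.547, 0.1321, 0.1501]
tcp_rot: [2.902, 1.203, 0.005]
wrist_force: [-0.1, -0.1, -1.5]
gripper_width: 0.672
t 13.45 pos [0.547  0.1321 0.1501] jaw -44.98 tilt 0.19 j6 1.02 w 0.672 F [-0.1 -0.1 -1.5]
turn 0.02 rows of 8.5: 0.0 shift units [-3.232  8.793  0.009]
```

```bash
python3 -m creep '-0.1 0.4 0 0 0 0;-0.3 0.75 0 0 0 0;-0.3 0.95 0 0 0 0;-0.4 0.95 0 0 0 0;-0.4 0.95 0 0 0 0;-0.4 0.95 0 0 0 0;-0.4 0.95 0 0 0 0;-0.3 0.95 0 0 0 0;-0.3 0.95 0 0 0 0;-0.2 0.7 0 0 0 0;-0.13 0.3 0 0 0 0;0 0 0 0 0 0'
python3 - <<'E'
from h import *
plan([.665,-.123,.021],-45)
E
```

```text
time_s: 14.65
eef_pos: [0.664, -0.1247, 0.1461]
tcp_rot: [-2.903, -1.2, 0.002]
wrist_force: [0.3, -0.2, -1.8]
gripper_width: 0.671
t 14.65 pos [ 0.664  -0.1247  0.1461] jaw -45.07 tilt 0.08 j6 0.6 w 0.671 F [ 0.3 -0.2 -1.8]
turn -0.07 rows of 8.5: -0.01 shift units [ 0.068 -0.012  4.171]
```

```bash
python3 -m creep '0 0 0.5 0 0 0;0 0 0.8 0 0 0;0 0 0.8 0 0 0;0 0 0.8 0 0 0;0 0 0.6 0 0 0;0 0 0.4 0 0 0;0 0 0.2 0 0 0;0 0 0.1 0 0 0;0 0 0.05 0 0 0;0 0 0 0 0 0;0 0 0 0 0 0'
```

```text
time_s: 15.75
eef_pos: [0.6649, -0.1234, 0.0206]
tcp_rot: [2.902, 1.202, 0.002]
wrist_force: [0.3, -0.8, -0.4]
gripper_width: 0.667
```

```bash
python3 -m creep '0 0 0 0 0 0;0 0 0 0 0 0;0 0 0 0 0 0;0 0 0 0 0 0;0 0 -0.2 0 0 0;0 0 -0.6 0 0 0;0 0 -0.9 0 0 0;0 0 -0.9 0 0 0;0 0 -0.8 0 0 0;0 0 -0.6 0 0 0;0 0 -0.3 0 0 0;0 0 0 0 0 0' 80
python3 - <<'E'
from look import *
look({'red':.056,'yellow':.056,'blue':.062})
plan([.428,.204,.15],-45)
E
```

```text
time_s: 16.95
eef_pos: [0.6654, -0.1235, 0.1512]
tcp_rot: [2.901, 1.202, 0.004]
wrist_force: [0.7, -0.7, -0.0]
gripper_width: 0.935
scene yellow 575 [270. 314.] label [269.6 310.4] [[ 0.6625 -0.1232  0.056 ]]
scene blue 480 [413. 258.] label [414.4 253.5] [[0.4274 0.2046 0.062 ]]
t 17.05 pos [ 0.6641 -0.1232  0.1486] jaw -44.98 tilt 0.02 j6 0.6 w 0.938 F [-0.9 -0.1  1.1]
turn 0.02 rows of 8.5: 0.0 shift units [  2.149 -13.277  -0.043]
```

```bash
python3 -m creep '0.1 -0.5 0 0 0 0;0.15 -0.8 0 0 0 0;0.15 -0.95 0 0 0 0;0.15 -0.95 0 0 0 0;0.15 -0.95 0 0 0 0;0.15 -0.95 0 0 0 0;0.15 -0.95 0 0 0 0;0.15 -0.95 0 0 0 0;0.15 -0.95 0 0 0 0;0.15 -0.95 0 0 0 0;0.15 -0.95 0 0 0 0;0.15 -0.95 0 0 0 0' 76 && python3 -m creep '0.15 -0.95 0 0 0 0;0.15 -0.8 0 0 0 0;0.1 -0.5 0 0 0 0;0.05 -0.22 0 0 0 0;0 0 0 0 0 0;0 0 0 0 0 0;0 0 0 0 0 0'
python3 - <<'E'
from look import *
c=cap('wrist','w3.png')
plan([.428,.2035,.024],-45); print(proj(c,[.428,.2035,.062]))
look({'red':.056,'yellow':.056,'blue':.062})
E
```

```text
time_s: 18.25
eef_pos: [0.4699, 0.1438, 0.1478]
tcp_rot: [-2.902, -1.203, 0.003]
wrist_force: [-0.3, 0.7, 0.3]
gripper_width: 0.888
time_s: 18.95
eef_pos: [0.4297, 0.2042, 0.1486]
tcp_rot: [2.903, 1.202, -0.0]
wrist_force: [-0.2, -1.1, -0.2]
gripper_width: 0.892
t 19.0 pos [0.4297 0.2042 0.1487] jaw -45.03 tilt 0.01 j6 1.23 w 0.888 F [-0.4 -0.1  0.5]
turn -0.03 rows of 8.5: -0.0 shift units [-0.057 -0.023  4.156]
[[318.05413642 249.16665792]]
top red 624 [373. 197.] label [374.4 194.2] [[ 0.5688 -0.1749  0.056 ]]
top yellow 623 [349. 159.] label [349.5 156. ] [[ 0.6645 -0.1246  0.056 ]]
scene red 532 [261. 278.] label [260.8 273.3] [[ 0.5657 -0.1738  0.056 ]]
scene yellow 575 [270. 314.] label [269.6 310.4] [[ 0.6625 -0.1232  0.056 ]]
scene blue 479 [413. 258.] label [414.4 253.5] [[0.4274 0.2046 0.062 ]]
```

View pics/w3.png

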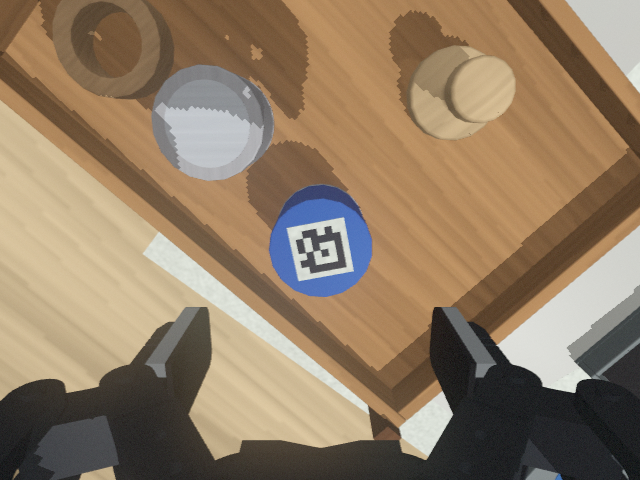

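```bash
python3 -m creep '-0.02 0.03 0.5 0 0 0;0 0 0.8 0 0 0;0 0 0.8 0 0 0;0 0 0.7 0 0 0;0 0 0.6 0 0 0;0 0 0.4 0 0 0;0 0 0.3 0 0 0;0 0 0.05 0 0 0;0 0 0 0 0 0' 76 && python3 -m creep '0 0 0 0 0 0;0 0 0 0 0 0;0 0 0 0 0 0;0 0 0 0 0 0;0 0 0 0 0 0;0 0 -0.2 0 0 0;0 0 -0.5 0 0 0;0 0 -0.8 0 0 0;0 0 -0.9 0 0 0;0 0 -0.8 0 0 0;0 0 -0.6 0 0 0;0 0 -0.4 0 0 0' 40 40
python3 - <<'E'
from h import *
plan([.567,-.073,.15],-45)
E
```

```text
time_s: 20.0
eef_pos: [0.4298, 0.2037, 0.0244]
tcp_rot: [2.902, 1.203, 0.0]
wrist_force: [0.3, -0.1, -0.2]
gripper_width: 0.892
time_s: 21.2
eef_pos: [0.43, 0.2039, 0.1521]
tcp_rot: [-2.902, -1.203, -0.003]
wrist_force: [1.6, -0.6, -1.9]
gripper_width: 0.671
t 21.2 pos [0.43   0.2039 0.1521] jaw -44.98 tilt 0.12 j6 1.22 w 0.671 F [ 1.6 -0.6 -1.9]
turn 0.02 rows of 8.5: 0.0 shift units [-3.299  9.756  0.071]
```

```bash
python3 -m creep '-0.2 0.4 0 0 0 0;-0.3 0.75 0 0 0 0;-0.3 0.95 0 0 0 0;-0.3 0.95 0 0 0 0;-0.3 0.95 0 0 0 0;-0.3 0.95 0 0 0 0;-0.3 0.95 0 0 0 0;-0.3 0.95 0 0 0 0;-0.3 0.95 0 0 0 0;-0.3 0.95 0 0 0 0;-0.2 0.7 0 0 0 0;-0.2 0.3 0 0 0 0' && python3 -m creep '0 0 0 0 0 0;0 0 0 0 0 0'
python3 - <<'E'
from h import *
plan([.567,-.073,.0205],-45)
E
```

```text
time_s: 22.4
eef_pos: [0.5667, -0.0753, 0.1492]
tcp_rot: [-2.903, -1.201, 0.002]
wrist_force: [-0.5, 1.1, -1.9]
gripper_width: 0.668
time_s: 22.6
eef_pos: [0.5654, -0.0728, 0.1496]
tcp_rot: [-2.902, -1.202, 0.002]
wrist_force: [0.1, 1.3, -1.8]
gripper_width: 0.668
t 22.6 pos [ 0.5654 -0.0728  0.1496] jaw -45.01 tilt 0.1 j6 0.65 w 0.668 F [ 0.1  1.3 -1.8]
turn -0.01 rows of 8.5: -0.0 shift units [0.036 0.048 4.304]
```

```bash
python3 -m creep '0.03 0.03 0.5 0 0 0;0 0 0.8 0 0 0;0 0 0.8 0 0 0;0 0 0.8 0 0 0;0 0 0.6 0 0 0;0 0 0.4 0 0 0;0 0 0.2 0 0 0;0 0 0.12 0 0 0;0 0 0.06 0 0 0;0 0 0 0 0 0;0 0 0 0 0 0' && python3 -m creep '0 0 0 0 0 0;0 0 0 0 0 0;0 0 0 0 0 0;0 0 0 0 0 0;0 0 -0.2 0 0 0;0 0 -0.6 0 0 0;0 0 -0.9 0 0 0;0 0 -0.9 0 0 0;0 0 -0.8 0 0 0;0 0 -0.6 0 0 0;0 0 -0.8 0 0 0;0 0 -0.8 0 0 0' 80
python3 - <<'E'
from h import *
plan([.495,-.378,.25],71-180)
E
```

```text
time_s: 23.7
eef_pos: [0.5683, -0.0731, 0.0225]
tcp_rot: [2.902, 1.202, 0.001]
wrist_force: [0.6, 0.7, -1.1]
gripper_width: 0.665
time_s: 24.9
eef_pos: [0.5676, -0.073, 0.1912]
tcp_rot: [2.902, 1.203, 0.0]
wrist_force: [0.3, -0.1, -0.5]
gripper_width: 0.939
t 24.9 pos [ 0.5676 -0.073   0.1912] jaw -44.98 tilt 0.0 j6 0.65 w 0.939 F [ 0.3 -0.1 -0.5]
turn 64.02 rows of 8.5: 7.53 shift units [ 1.022 10.399 -1.959]
```

```bash
python3 -m creep '0 0 -0.9 0 0 8.5;0 0 -0.9 0 0 8.5;0 0 0 0 0 8.5;0 0 0 0 0 8.5;0 0 0 0 0 8.5;0 0 0 0 0 8.5;0 0 0 0 0 8.5;0 0 0 0 0 4.5;0.1 0.6 0 0 0 0;0.1 0.9 0 0 0 0;0.1 0.9 0 0 0 0;0.1 0.9 0 0 0 0' 76 && python3 -m creep '0.1 0.9 0 0 0 0;0.1 0.9 0 0 0 0;0.1 0.9 0 0 0 0;0.1 0.9 0 0 0 0;0.1 0.9 0 0 0 0;0.1 0.9 0 0 0 0;0 0.9 0 0 0 0;0 0.6 0 0 0 0;0 0.2 0 0 0 0;0 0 0 0 0 0;0 0 0 0 0 0'
python3 - <<'E'
from look import *
c=cap('wrist','w4.png');t=cap('top','t4.png')
plan([.495,-.378,.15],71-180); print(proj(c,[.495,-.378,.075]),proj(c,[.5143,-.3846,.0796]))
look({'red':.056,'yellow':.056,'blue':.056})
E
```

```text
time_s: 26.1
eef_pos: [0.5466, -0.1714, 0.2443]
tcp_rot: [3.099, -0.517, 0.0]
wrist_force: [0.2, -0.4, 0.1]
gripper_width: 0.89
time_s: 27.2
eef_pos: [0.4949, -0.377, 0.2439]
tcp_rot: [-3.098, 0.518, 0.0]
wrist_force: [-0.6, 0.2, 0.9]
gripper_width: 0.89
t 27.3 pos [ 0.4951 -0.3769  0.2439] jaw -108.93 tilt 0.02 j6 1.25 w 0.89 F [ 0.4  0.5 -0. ]
turn 0.07 rows of 8.5: 0.01 shift units [0.009 0.038 3.131]
[[320.21005536 214.66937603]] [[320.15206853 188.456385  ]]
top red 620 [373. 197.] label [374.5 194. ] [[ 0.5692 -0.1752  0.056 ]]
top yellow 624 [349. 159.] label [349.5 156. ] [[ 0.6645 -0.1246  0.056 ]]
top blue 553 [330. 199.] label [327.8 189.7] [[ 0.5858 -0.069   0.056 ]]
scene red 526 [261. 278.] label [260.8 273.3] [[ 0.5657 -0.1738  0.056 ]]
scene yellow 575 [270. 314.] label [269.6 310.4] [[ 0.6625 -0.1232  0.056 ]]
scene blue 506 [299. 285.] label [299.  280.5] [[ 0.5659 -0.0725  0.056 ]]
```

View pics/w4.png

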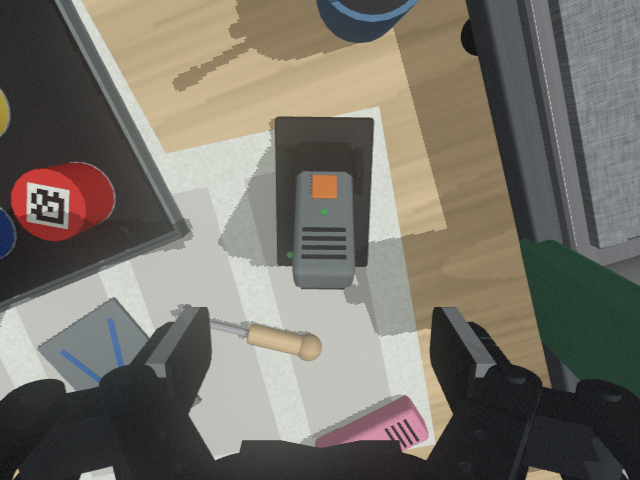

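View pics/t4.png

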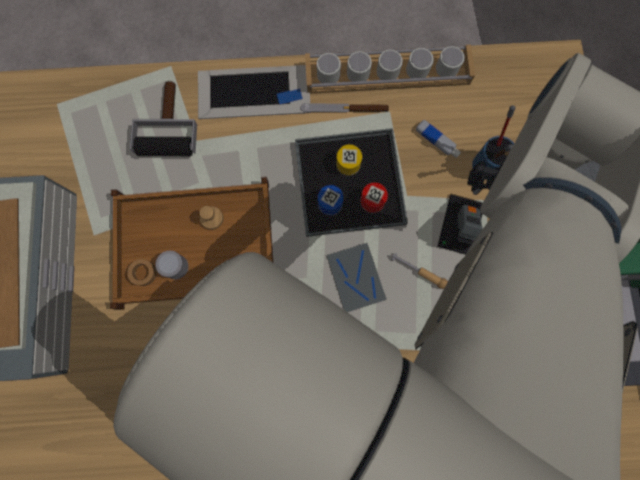

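```bash
python3 - <<'E'
from h import *
c=cap('wrist')
P=plane(c,[(275,117),(374,118),(368,267),(277,265)],.010);print(P.round(4),P.mean(0).round(4))
print('button',plane(c,[324,187],.0796).round(4))
f=(P[0]+P[1])/2-(P[2]+P[3])/2; print(np.degrees(np.arctan2(f[1],f[0])),np.linalg.norm(f))
print('tail edge, z~.126?',plane(c,[(296,287),(355,288)],.116).round(4), 'tail top corners',plane(c,[(297,265),(353,265)],.126).round(4))
E
```

```text
[[ 0.5735 -0.3645  0.01  ]
 [ 0.5456 -0.4433  0.01  ]
 [ 0.4194 -0.3991  0.01  ]
 [ 0.4488 -0.3195  0.01  ]] [ 0.4968 -0.3816  0.01  ]
button [[ 0.5146 -0.3876  0.0796]]
-19.563898710033932 0.13306640038162712
tail edge, z~.126? [[ 0.4617 -0.3493  0.116 ]
 [ 0.448  -0.387   0.116 ]] tail top corners [[ 0.4796 -0.357   0.126 ]
 [ 0.4679 -0.3911  0.126 ]]
```

```bash
python3 -m creep '0 0.05 0.5 0 0 0.4;0 0 0.9 0 0 0;0 0 0.9 0 0 0;0 0 0.9 0 0 0;0 0 0.9 0 0 0;0 0 0.7 0 0 0;0 0 0.5 0 0 0;0 0 0.3 0 0 0;0 0 0.1 0 0 0;0 0 0 0 0 0;0 0 0 0 0 0' 64
python3 - <<'E'
from h import *
c=cap('wrist','w5.png');cap('scene','s5.png')
plan([.4955,-.379,.055],70.6-180)
E
```

```text
time_s: 28.55
eef_pos: [0.4948, -0.3797, 0.0738]
tcp_rot: [3.096, -0.529, 0.002]
wrist_force: [-0.5, 0.3, 0.5]
gripper_width: 0.748
t 28.65 pos [ 0.4948 -0.3797  0.0738] jaw -109.38 tilt 0.09 j6 1.25 w 0.752 F [-0.1  0.  -0.5]
turn 0.02 rows of 8.5: 0.0 shift units [ 0.014 -0.03   0.628]
```

View pics/w5.png

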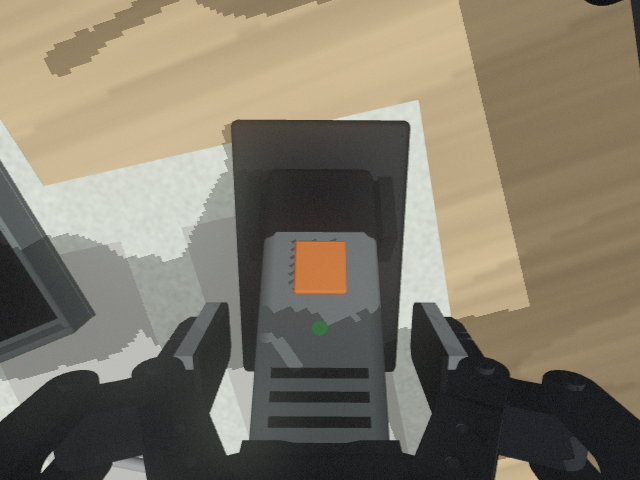

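View pics/s5.png

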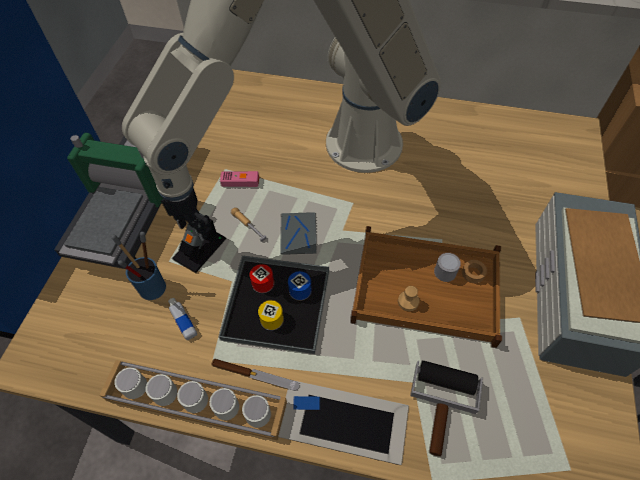

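```bash
python3 -m creep '0 0 0.25 0 0 0;0 0 0.2 0 0 0;0 0 0.07 0 0 0;0 0 0 0 0 0;0 0 0 0 0 0' 64 && python3 -m creep '0 0 0 0 0 0;0 0 0 0 0 0;0 0 0 0 0 0;0 0 0 0 0 0;0 0 0 0 0 0;0 0 0 0 0 0;0 0 0 0 0 0;0 0 0 0 0 0' 30 60
python3 - <<'E'
from h import *
c=cap('wrist','w6.png')
plan([.4955,-.379,.2],70.6-180)
E
```

```text
time_s: 29.15
eef_pos: [0.4942, -0.3793, 0.0572]
tcp_rot: [-3.097, 0.529, 0.0]
wrist_force: [0.0, 0.2, 0.2]
gripper_width: 0.748
time_s: 29.95
eef_pos: [0.4944, -0.3794, 0.0576]
tcp_rot: [3.097, -0.529, 0.001]
wrist_force: [-0.5, -0.6, 6.0]
gripper_width: 0.485
t 30.0 pos [ 0.4944 -0.3794  0.0576] jaw -109.38 tilt 0.02 j6 1.25 w 0.484 F [-1.6  1.6  5.6]
turn 0.02 rows of 8.5: 0.0 shift units [ 0.034 -0.024 -4.746]
```

View pics/w6.png

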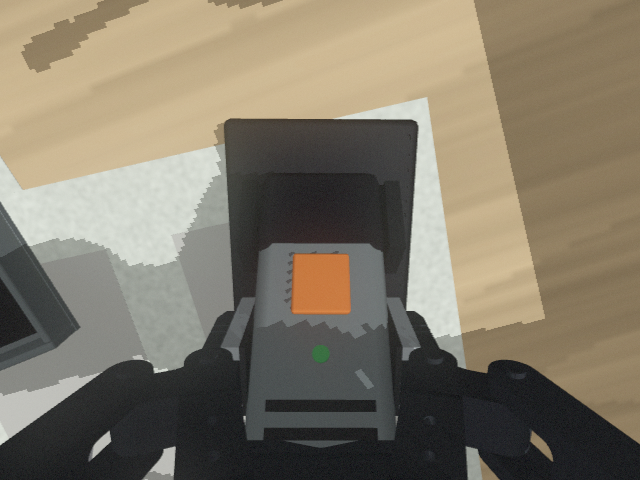

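```bash
python3 -m creep '0 0 -0.1 0 0 0;0 0 -0.2 0 0 0;0 0 -0.4 0 0 0;0 0 -0.6 0 0 0;0 0 -0.7 0 0 0;0 0 -0.7 0 0 0;0 0 -0.6 0 0 0;0 0 -0.3 0 0 0;0 0 0 0 0 0;0 0 0 0 0 0'
cat > aim.py <<'E'
from look import *
import sys
def aim(C,D=.10,yaw=-19.4):
    d=np.array([np.cos(np.radians(yaw))*.7071,np.sin(np.radians(yaw))*.7071,-.7071])
    o=np.array(C)-d*(.0575+D); o[2]-=.0174; o[:2]-=[.0005,.0]
    print('tcp target',o.round(4)); plan(o,70.6-180)
E
python3 - <<'E'
from aim import *
c=cap('wrist','w7.png');cap('scene','s7.png');look({'red':.056,'yellow':.056,'blue':.056})
aim([.6643,-.1236,.056])
E
```

```text
time_s: 31.0
eef_pos: [0.494, -0.3791, 0.1649]
tcp_rot: [-3.097, 0.529, 0.001]
wrist_force: [0.0, -0.4, -2.4]
gripper_width: 0.485
top red 610 [373. 197.] label [374.7 193.6] [[ 0.5701 -0.1757  0.056 ]]
top yellow 621 [349. 159.] label [349.5 156. ] [[ 0.6645 -0.1246  0.056 ]]
scene red 526 [262. 278.] label [260.8 273.3] [[ 0.5657 -0.1738  0.056 ]]
scene yellow 575 [270. 314.] label [269.6 310.4] [[ 0.6625 -0.1232  0.056 ]]
scene blue 507 [299. 285.] label [299.  280.5] [[ 0.5659 -0.0725  0.056 ]]
tcp target [ 0.5588 -0.0866  0.15  ]
t 31.2 pos [ 0.4938 -0.3789  0.1642] jaw -109.38 tilt 0.1 j6 1.25 w 0.481 F [ 0.5  0.7 -1.1]
turn 0.02 rows of 8.5: 0.0 shift units [-1.193 -9.91   0.483]
```

View pics/w7.png

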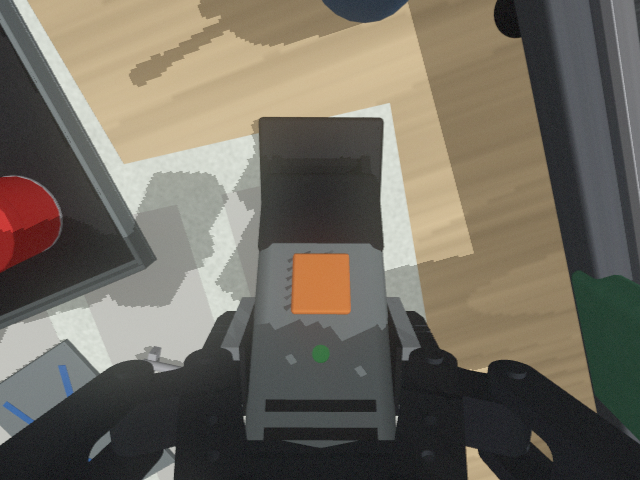

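View pics/s7.png

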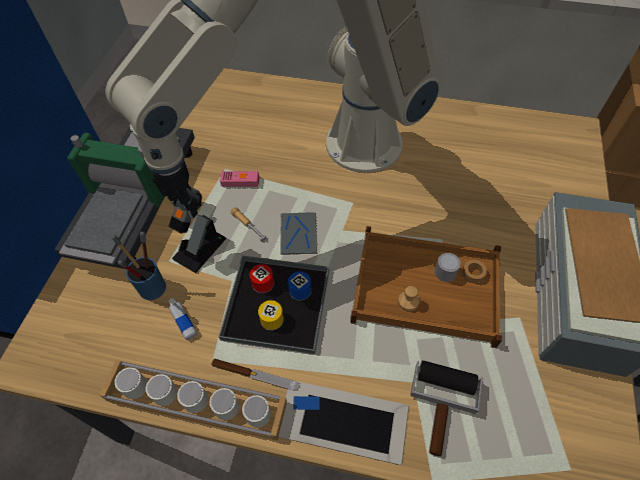

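```bash
python3 -m creep '-0.05 -0.4 0 0 0 0;-0.1 -0.7 0 0 0 0;-0.1 -0.9 0 0 0 0;-0.1 -0.9 0 0 0 0;-0.12 -0.9 0 0 0 0;-0.12 -0.9 0 0 0 0;-0.12 -0.9 0 0 0 0;-0.12 -0.9 0 0 0 0;-0.12 -0.9 0 0 0 0;-0.12 -0.9 0 0 0 0;-0.1 -0.8 0.24 0 0 0;-0.1 -0.5 0.24 0 0 0' && python3 -m creep '-0.04 -0.3 0 0 0 0;0 0 0 0 0 0;0 0 0 0 0 0'
python3 - <<'E'
from aim import *
c=cap('wrist','w8.png');cap('scene','s8.png');look({'red':.056,'yellow':.056,'blue':.056})
aim([.6643,-.1236,.056])
E
```

```text
time_s: 32.4
eef_pos: [0.554, -0.0927, 0.1506]
tcp_rot: [-3.097, 0.527, -0.0]
wrist_force: [-0.2, -0.6, -1.7]
gripper_width: 0.485
time_s: 32.7
eef_pos: [0.5558, -0.0865, 0.151]
tcp_rot: [3.097, -0.528, 0.0]
wrist_force: [-0.4, -0.1, -2.2]
gripper_width: 0.484
scene red 535 [261. 278.] label [260.8 273.3] [[ 0.5657 -0.1738  0.056 ]]
scene yellow 576 [270. 314.] label [269.6 310.4] [[ 0.6625 -0.1232  0.056 ]]
scene blue 498 [299. 285.] label [299.  280.5] [[ 0.5659 -0.0725  0.056 ]]
tcp target [ 0.5588 -0.0866  0.15  ]
t 32.9 pos [ 0.5557 -0.0869  0.1511] jaw -109.44 tilt 0.02 j6 1.75 w 0.483 F [-0.2 -0.1 -1.6]
turn -0.04 rows of 8.5: -0.0 shift units [ 0.092 -0.042  0.037]
```

View pics/w8.png

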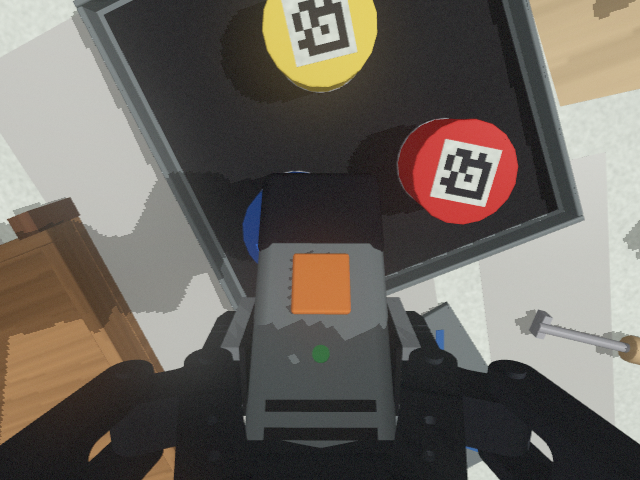

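View pics/s8.png

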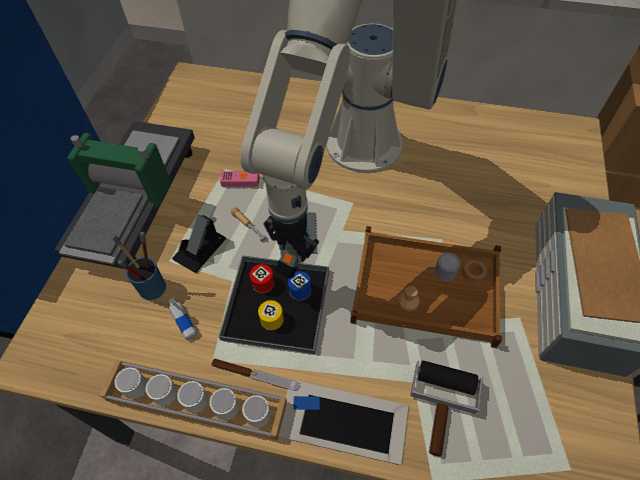

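```bash
python3 -m creep '0.09 -0.03 0.03 0 0 0;0 0 0 0 0 0;0 0 0 0 0 0;0 0 0 0 0 0;0 0 0 0 0 0;0 0 0 0 0 0;0 0 0 0 0 0;0 0 0 0 0 0;0 0 0 0 0 0;0 0 0 0 0 0;0 0 0 0 0 0;0 0 0 0 0 0' && python3 -m creep '0 0 0 0 0 0;0 0 0 0 0 0;0 0 0 0 0 0;0 0 0 0 0 0;0 0 0 0 0 0;0 0 0 0 0 0;0 0 0 0 0 0;0 0 0 0 0 0;0 0 0 0 0 0;0 0 0 0 0 0;0 0 0 0 0 0;0 0 0 0 0 0'
python3 - <<'E'
from aim import *
c=cap('wrist','w9.png');look({'red':.056,'yellow':.056,'blue':.056})
aim([.6643,-.1236,.056]); aim([.5675,-.1745,.056])
E
```

```text
time_s: 34.1
eef_pos: [0.5586, -0.0861, 0.15]
tcp_rot: [3.097, -0.529, 0.0]
wrist_force: [0.3, 0.4, -2.2]
gripper_width: 0.48
time_s: 35.3
eef_pos: [0.5586, -0.0861, 0.15]
tcp_rot: [3.097, -0.529, -0.0]
wrist_force: [0.3, 0.2, -1.3]
gripper_width: 0.481
scene red 535 [261. 278.] label [260.8 273.3] [[ 0.5657 -0.1738  0.056 ]]
scene yellow 574 [270. 314.] label [269.6 310.4] [[ 0.6625 -0.1232  0.056 ]]
tcp target [ 0.5588 -0.0866  0.15  ]
t 35.45 pos [ 0.5586 -0.0861  0.15  ] jaw -109.38 tilt 0.0 j6 1.75 w 0.485 F [ 1.   0.5 -1.7]
turn 0.02 rows of 8.5: 0.0 shift units [0.011 0.013 0.   ]
tcp target [ 0.462  -0.1375  0.15  ]
t 35.45 pos [ 0.5586 -0.0861  0.15  ] jaw -109.38 tilt 0.0 j6 1.75 w 0.485 F [ 1.   0.5 -1.7]
turn 0.02 rows of 8.5: 0.0 shift units [-2.468  2.686  0.   ]
```

View pics/w9.png

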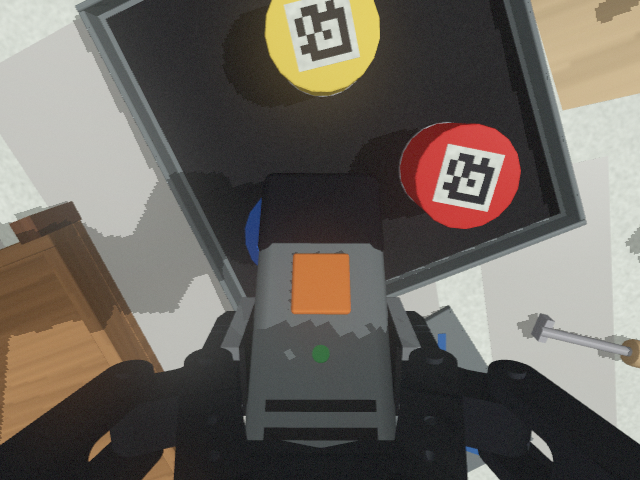

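```bash
python3 -m creep '-0.3 0.3 0 0 0 0;-0.6 0.65 0 0 0 0;-0.7 0.75 0 0 0 0;-0.5 0.6 0 0 0 0;-0.3 0.3 0 0 0 0;-0.07 0.09 0 0 0 0;0 0 0 0 0 0;0 0 0 0 0 0'
python3 - <<'E'
from aim import *
c=cap('wrist','w10.png');look({'red':.056,'yellow':.056,'blue':.056})
aim([.5675,-.1745,.056])
E
```

```text
time_s: 36.25
eef_pos: [0.4628, -0.1375, 0.1502]
tcp_rot: [-3.097, 0.529, -0.002]
wrist_force: [0.7, -0.5, -2.1]
gripper_width: 0.483
scene red 530 [261. 278.] label [260.8 273.3] [[ 0.5657 -0.1738  0.056 ]]
scene yellow 571 [270. 314.] label [269.6 310.4] [[ 0.6625 -0.1232  0.056 ]]
scene blue 516 [299. 285.] label [299.  280.5] [[ 0.5659 -0.0725  0.056 ]]
tcp target [ 0.462  -0.1375  0.15  ]
t 36.4 pos [ 0.4626 -0.1374  0.15  ] jaw -109.34 tilt 0.02 j6 1.62 w 0.488 F [ 0.2  0.6 -2. ]
turn 0.06 rows of 8.5: 0.01 shift units [-0.018  0.011 -0.   ]
```

View pics/w10.png

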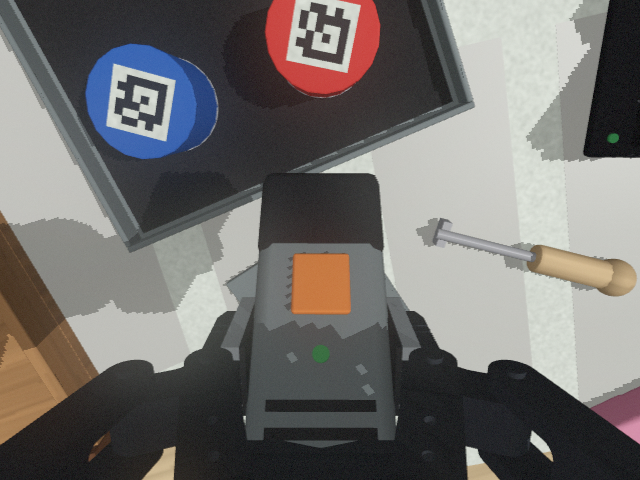

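Red code sits at (323,35), same place as yellow did relative to the scanner; hold.

```bash
python3 -m creep '0 0 0 0 0 0;0 0 0 0 0 0;0 0 0 0 0 0;0 0 0 0 0 0;0 0 0 0 0 0;0 0 0 0 0 0;0 0 0 0 0 0;0 0 0 0 0 0;0 0 0 0 0 0;0 0 0 0 0 0;0 0 0 0 0 0;0 0 0 0 0 0' && python3 -m creep '0 0 0 0 0 0;0 0 0 0 0 0;0 0 0 0 0 0;0 0 0 0 0 0;0 0 0 0 0 0;0 0 0 0 0 0;0 0 0 0 0 0;0 0 0 0 0 0;0 0 0 0 0 0;0 0 0 0 0 0;0 0 0 0 0 0;0 0 0 0 0 0'
python3 - <<'E'
from aim import *
look({'red':.056,'yellow':.056,'blue':.056})
aim([.567,-.073,.056])
E
```

```text
time_s: 37.6
eef_pos: [0.4619, -0.1377, 0.15]
tcp_rot: [3.097, -0.529, -0.0]
wrist_force: [-0.4, -0.2, -1.9]
gripper_width: 0.484
time_s: 38.8
eef_pos: [0.4619, -0.1377, 0.15]
tcp_rot: [3.097, -0.529, 0.0]
wrist_force: [0.1, -0.2, -1.4]
gripper_width: 0.487
scene red 531 [261. 278.] label [260.8 273.3] [[ 0.5657 -0.1738  0.056 ]]
scene yellow 576 [270. 314.] label [269.6 310.4] [[ 0.6625 -0.1232  0.056 ]]
scene blue 516 [299. 285.] label [299.  280.5] [[ 0.5659 -0.0725  0.056 ]]
tcp target [ 0.4615 -0.036   0.15  ]
t 38.9 pos [ 0.4619 -0.1376  0.15  ] jaw -109.38 tilt 0.0 j6 1.62 w 0.481 F [ 1.2 -0.4 -1.8]
turn 0.02 rows of 8.5: 0.0 shift units [-1.139e+00 -3.190e+00  1.000e-03]
```

```bash
python3 -m creep '-0.1 -0.3 0 0 0 0;-0.25 -0.7 0 0 0 0;-0.3 -0.85 0 0 0 0;-0.25 -0.7 0 0 0 0;-0.15 -0.4 0 0 0 0;-0.08 -0.22 0 0 0 0;0 0 0 0 0 0;0 0 0 0 0 0'
python3 - <<'E'
from aim import *
c=cap('wrist','w11.png');look({'red':.056,'yellow':.056,'blue':.056})
aim([.567,-.073,.056])
E
```

```text
time_s: 39.7
eef_pos: [0.4616, -0.037, 0.15]
tcp_rot: [3.097, -0.528, 0.0]
wrist_force: [-0.2, 0.6, -2.1]
gripper_width: 0.487
top red 581 [374. 196.] label [367.8 196.9] [[ 0.5633 -0.1593  0.056 ]]
scene red 535 [261. 278.] label [260.8 273.3] [[ 0.5657 -0.1738  0.056 ]]
scene yellow 574 [270. 314.] label [269.6 310.4] [[ 0.6625 -0.1232  0.056 ]]
scene blue 516 [299. 285.] label [298.8 280.2] [[ 0.5653 -0.0733  0.056 ]]
tcp target [ 0.4615 -0.036   0.15  ]
t 39.85 pos [ 0.4615 -0.0373  0.15  ] jaw -109.43 tilt 0.01 j6 1.83 w 0.482 F [ 0.2  0.5 -2.1]
turn -0.03 rows of 8.5: -0.0 shift units [-0.016 -0.04  -0.   ]
```

View pics/w11.png

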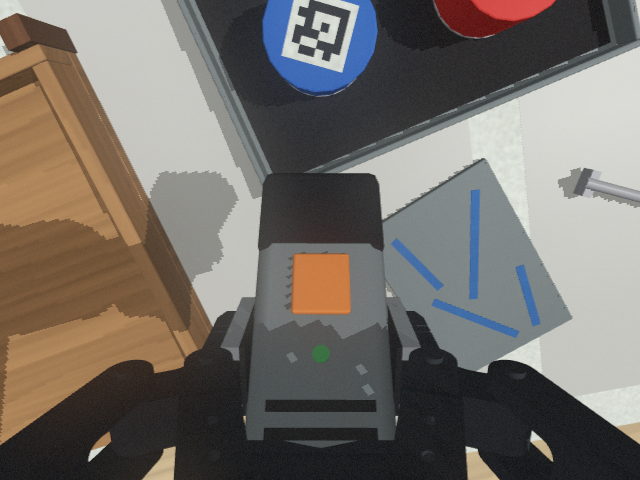

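```bash
python3 -m creep '0 0 0 0 0 0;0 0 0 0 0 0;0 0 0 0 0 0;0 0 0 0 0 0;0 0 0 0 0 0;0 0 0 0 0 0;0 0 0 0 0 0;0 0 0 0 0 0;0 0 0 0 0 0;0 0 0 0 0 0;0 0 0 0 0 0;0 0 0 0 0 0' && python3 -m creep '0 0 0 0 0 0;0 0 0 0 0 0;0 0 0 0 0 0;0 0 0 0 0 0;0 0 0 0 0 0;0 0 0 0 0 0;0 0 0 0 0 0;0 0 0 0 0 0;0 0 0 0 0 0;0 0 0 0 0 0;0 0 0 0 0 0;0 0 0 0 0 0'
python3 - <<'E'
from aim import *
c=cap('wrist','w12.png');cap('scene','s12.png');look({'red':.056,'yellow':.056,'blue':.056})
plan([.4944,-.3794,.165],70.62-180)
E
```

```text
time_s: 41.05
eef_pos: [0.4615, -0.0367, 0.15]
tcp_rot: [3.097, -0.529, -0.0]
wrist_force: [-0.8, 0.3, -2.3]
gripper_width: 0.487
time_s: 42.25
eef_pos: [0.4615, -0.0367, 0.15]
tcp_rot: [-3.097, 0.529, -0.0]
wrist_force: [-0.4, -0.6, -0.9]
gripper_width: 0.484
top red 588 [373. 197.] label [369.7 193.9] [[ 0.57   -0.1642  0.056 ]]
scene red 531 [261. 278.] label [260.8 273.3] [[ 0.5657 -0.1738  0.056 ]]
scene yellow 575 [270. 314.] label [269.6 310.4] [[ 0.6625 -0.1232  0.056 ]]
scene blue 516 [299. 285.] label [299.  280.5] [[ 0.5659 -0.0725  0.056 ]]
t 42.45 pos [ 0.4615 -0.0367  0.15  ] jaw -109.38 tilt 0.0 j6 1.83 w 0.48 F [ 0.1  0.1 -1.9]
turn -0.0 rows of 8.5: -0.0 shift units [ 4.826 10.412 -0.501]
```

View pics/w12.png

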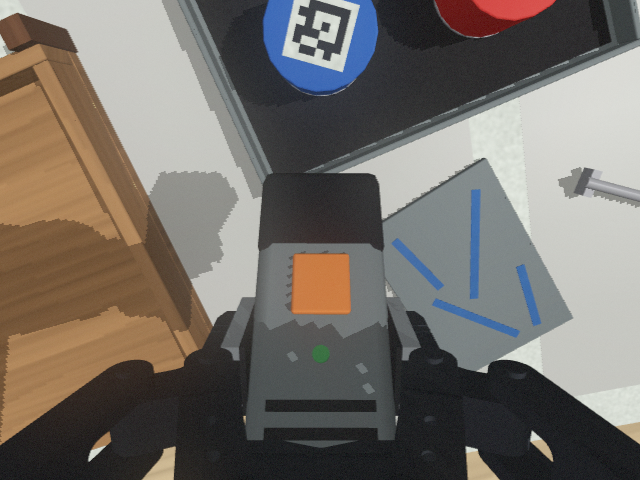

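```bash
python3 -m creep '0.1 0.3 -0.5 0 0 0;0.3 0.7 -0.5 0 0 0;0.4 0.85 -0.5 0 0 0;0.4 0.9 0 0 0 0;0.4 0.9 0 0 0 0;0.4 0.9 0 0 0 0;0.4 0.9 0 0 0 0;0.4 0.9 0 0 0 0;0.4 0.9 0 0 0 0;0.4 0.85 0 0 0 0;0.4 0.8 0 0 0 0;0.4 0.7 0 0 0 0' && python3 -m creep '0.3 0.5 0 0 0 0;0.1 0.3 0 0 0 0;0 0 0 0 0 0;0 0 0 0 0 0;0 0 0 0 0 0'
python3 - <<'E'
from aim import *
c=cap('wrist','w13.png')
plan([.4944,-.3794,.0576],70.62-180)
E
```

```text
time_s: 43.65
eef_pos: [0.4902, -0.3535, 0.1948]
tcp_rot: [-3.097, 0.529, 0.0]
wrist_force: [0.0, 0.4, -2.1]
gripper_width: 0.483
time_s: 44.15
eef_pos: [0.4936, -0.3778, 0.1949]
tcp_rot: [-3.096, 0.528, 0.001]
wrist_force: [-0.1, 0.1, -1.6]
gripper_width: 0.488
t 44.2 pos [ 0.4937 -0.3778  0.1951] jaw -109.34 tilt 0.02 j6 1.25 w 0.483 F [-1.   0.8 -1.4]
turn 0.04 rows of 8.5: 0.01 shift units [0.04  0.043 4.582]
```

View pics/w13.png

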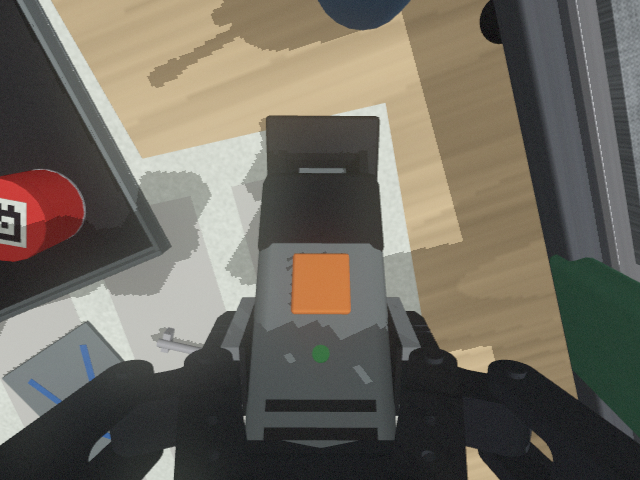

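Apply the lateral correction high up, descend most of the way, recheck, then seat it.

```bash
python3 -m creep '0.03 0.04 0.4 0 0 0;0 0 0.7 0 0 0;0 0 0.8 0 0 0;0 0 0.7 0 0 0;0 0 0.5 0 0 0;0 0 0.4 0 0 0;0 0 0.3 0 0 0;0 0 0.2 0 0 0;0 0 0 0 0 0;0 0 0 0 0 0'
python3 - <<'E'
from aim import *
plan([.4944,-.3794,.0576],70.62-180)
E
```

```text
time_s: 45.2
eef_pos: [0.4945, -0.3805, 0.0755]
tcp_rot: [3.096, -0.529, 0.001]
wrist_force: [0.6, -0.1, -1.4]
gripper_width: 0.485
t 45.2 pos [ 0.4945 -0.3805  0.0755] jaw -109.38 tilt 0.05 j6 1.25 w 0.485 F [ 0.6 -0.1 -1.4]
turn -0.0 rows of 8.5: -0.0 shift units [-0.017 -0.034  0.596]
```

```bash
python3 -m creep '0 -0.02 0.15 0 0 0;0 0 0.15 0 0 0;0 0 0.12 0 0 0;0 0 0.08 0 0 0;0 0 0.05 0 0 0;0 0 0 0 0 0;0 0 0 0 0 0;0 0 0 0 0 0'
python3 - <<'E'
from aim import *
plan([.4944,-.3794,.0576],70.62-180)
E
```

```text
time_s: 46.0
eef_pos: [0.4945, -0.3797, 0.0586]
tcp_rot: [3.097, -0.529, 0.0]
wrist_force: [0.2, 0.4, -1.4]
gripper_width: 0.484
t 46.0 pos [ 0.4945 -0.3797  0.0586] jaw -109.38 tilt 0.01 j6 1.25 w 0.484 F [ 0.2  0.4 -1.4]
turn -0.0 rows of 8.5: -0.0 shift units [-0.006 -0.01   0.034]
```

```bash
python3 -m creep '0 0 0.03 0 0 0;0 0 0 0 0 0;0 0 0 0 0 0;0 0 0 0 0 0' && python3 -m creep '0 0 0 0 0 0;0 0 0 0 0 0;0 0 0 0 0 0;0 0 0 0 0 0;0 0 0 0 0 0;0 0 0 0 0 0' 64 && python3 -m creep '0 0 -0.2 0 0 0;0 0 -0.4 0 0 0;0 0 -0.7 0 0 0;0 0 -0.9 0 0 0;0 0 -0.9 0 0 0;0 0 -0.9 0 0 0;0 0 -0.9 0 0 0;0 0 -0.8 0 0 0;0 0 -0.5 0 0 0;0 0 -0.1 0 0 0;0 0 0 0 0 0'
python3 - <<'E'
from aim import *
c=cap('wrist','w14.png');cap('scene','s14.png');look({'red':.056,'yellow':.056,'blue':.056})
plan([.495,-.378,.2439],70.62-180)
E
```

```text
time_s: 46.4
eef_pos: [0.4944, -0.3797, 0.0578]
tcp_rot: [3.097, -0.529, 0.0]
wrist_force: [-1.7, 0.6, 1.9]
gripper_width: 0.485
time_s: 47.0
eef_pos: [0.4944, -0.3796, 0.0576]
tcp_rot: [-3.097, 0.529, -0.0]
wrist_force: [0.0, 0.6, 0.1]
gripper_width: 0.755
time_s: 48.1
eef_pos: [0.4944, -0.3796, 0.2468]
tcp_rot: [3.097, -0.529, 0.001]
wrist_force: [0.2, 0.4, -1.0]
gripper_width: 0.746
top red 619 [374. 196.] label [374.4 194.2] [[ 0.5688 -0.1749  0.056 ]]
top yellow 624 [348. 159.] label [349.5 156. ] [[ 0.6645 -0.1246  0.056 ]]
top blue 550 [330. 199.] label [328.2 189.6] [[ 0.5861 -0.0701  0.056 ]]
scene red 526 [261. 278.] label [260.8 273.3] [[ 0.5657 -0.1738  0.056 ]]
scene yellow 575 [270. 314.] label [269.6 310.4] [[ 0.6625 -0.1232  0.056 ]]
scene blue 505 [299. 285.] label [299.  280.5] [[ 0.5659 -0.0725  0.056 ]]
t 48.3 pos [ 0.4939 -0.3792  0.2452] jaw -109.38 tilt 0.13 j6 1.25 w 0.751 F [ 0.6 -0.1 -1. ]
turn -0.0 rows of 8.5: -0.0 shift units [ 0.022 -0.051  0.042]
```

View pics/w14.png

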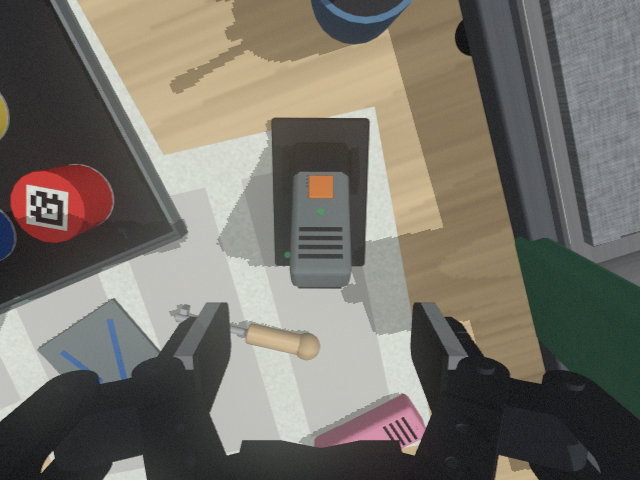

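View pics/s14.png

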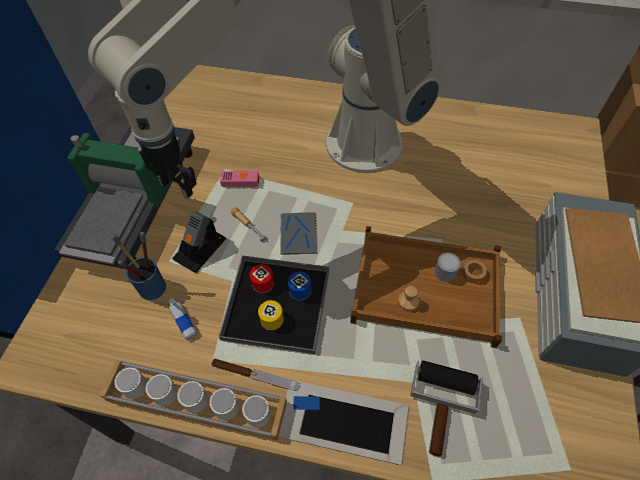

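```bash
python3 - <<'E'
from aim import *
s=cap('scene')
hsv=cv2.cvtColor(s['frame'],cv2.COLOR_RGB2HSV);m=((hsv[...,0]<16)&(hsv[...,1]>200)&(hsv[...,2]>120)).astype(np.uint8)
N,_,st,ce=cv2.connectedComponentsWithStats(m);print([(int(st[i,4]),ce[i].round(1)) for i in range(1,N) if st[i,4]>8])
t=np.array([.6155,-.1228])
for n,p in dict(y=(.6643,-.1236),r=(.5675,-.1745),b=(.567,-.073)).items():
    a=np.radians(3);M=np.array([[np.cos(a),np.sin(a)],[-np.sin(a),np.cos(a)]]);print(n,(M@(np.array(p)-t)).round(3))
st=bot.get_state();print(st['time_s'],st['wrist_force'].round(1))
bot.hand_in()
E
```

```text
[(23, array([242.6, 175.6])), (40, array([188.5, 238. ])), (121, array([258.4, 277.3]))]
y [ 0.049 -0.003]
r [-0.051 -0.049]
b [-0.046  0.052]
48.35 [-0.5  0.3  0.5]
the job is handed in; nothing more can be done
```

I moved the three returned tins (yellow, red and blue; green and black were absent) from the crate into the tray. I then scanned them in that order, laid the scanner back in its cradle and handed the job in at about 48 s.

**Tins:** my last look before handing in showed all three upright in the tray. Their axes are no more than about 52 mm from its centre lines. I saw no sign of a tin being knocked.

**Scans:** each hold lasted about 2.4 s from about 10 cm, with the beam about 45° to the code. The interface gives no read signal. I judged the aim only from the measured poses and the wrist pictures, where each code lay on the scanner's centre line.

**Scanner:** its orange button is back at the same spot in the scene picture, (188.5, 238.0) against (188.5, 237.9) at the start. I let go and raised the gripper clear.

**Other things:** the plain tin, tape roll and dabber are still in the crate, and the bench items look unmoved in the pictures.

**Disagreements:** some of the automatic label positions from the top camera were off, by up to about 20 mm for the blue tin. I went by the scene camera, the place where each tin was let go and the wrist pictures, which agreed to about 3 mm.

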